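Load the empties into the latching case and prove its catch

TASK

Put every empty drink can on the bench, including the one held in the clamp (swing its lever aside to free it), into the grey lidded case. Then shut the case's lid and press it down until its catch snaps, and give the handle a firm upward tug to check; if the lid gives, press it down again, harder, and tug again, until it holds. Leave the mug, the jar and the wrench where they are, and leave the lid shut and caught.

Things in the scene. Friction and masses are not known exactly. Their poses are not given: they have to be found in the camera images.
- case: grey steel case fixed to the bench, open on top under its lid: outside 292 (x) by 192 (y) by 120 mm high, walls and floor 6 mm (inside 280 x 180, 114 deep). Origin: centre of its underside; x along its long side, y towards the hinge side, z up. In the middle of its -y wall sits the catch's dark housing, 62 mm wide, reaching to y = -166 mm, 121 mm high
- lid_swing (a joint): hinge of the case's lid, along the case's x axis on its +y side: 0 = shut on the rim, grows as the free edge (-y side) swings up and over, 1.57 upright, 1.95 leaning back on its stop. It starts leaning back, held by light friction; pushed past upright it sinks softly, taking a few seconds, and lands on the catch's bevel, 10 to 15 mm ajar at the free edge (0.04 to 0.08), not yet caught
- lid_hinge (a point): point on the lid's hinge axis, at the middle of its length: 122 mm above the bench, at case y = +96 mm; fixed, does not move with the lid. The lid is a plate 296 mm long (x) and 205 mm from this axis to its free edge, 8 mm thick; its underside passes through the axis
- lid_handle (a point): centre of the lid's handle bar: round, black, 14 mm thick, 110 mm long, parallel to the hinge, on a post at each end, on the lid's outer face 180 mm from the hinge axis (25 mm from the free edge), the bar's centre 36 mm off the outer face, so 166 mm above the bench with the lid shut
- lid: the case's grey lid with its handle. Origin on the hinge axis at mid-length, axes those of the case when shut. A steel lip with a toe (the keeper), 36 mm wide, hangs 31 mm below the middle of its free edge and goes under the latch bolt as the lid shuts. Once caught, the lid has about 2.5 mm of play upward (joint up to about 0.015). A firm tug is about 10 N
- latch_bolt: steel spring bolt in the catch's housing, 28 mm wide, 16 mm high, bevelled on top, flat below. Origin at its lower tip edge, z up; its spring pushes it towards the case. How far it stands out differs from time to time, so it takes a press of some 8 to 15 N on the handle before the lid rides over it and snaps in; after too weak a press the lid rises ajar again
- clamp: steel clamp bolted to the bench: base plate 10 mm thick from x = -45 to 125 and y = -50 to 50 mm; a 28 mm thick post at its origin (on the post's axis, at the underside); at x = 78 mm a seat for a can between low jaws on its +y, -y and +x sides that end 44 mm above the bench. z up, x from the post to the seat
- lever (a joint): swing of the clamp's lever about its post: near 0 the arm lies over the clamped can, 2 mm above it, along clamp x, and keeps it in; grows anticlockwise seen from above, to 1.5 = arm along clamp +y; beyond about 1.1 the can is free. Stays where left; about 1.5 N sideways at the grip moves it. Arm 95 mm long from the axis, 22 wide, 105 to 115 mm above the bench
- lever_grip (a point): middle of the lever's upright red grip: 20 mm thick, 60 mm tall (102 to 162 mm above the bench), 85 mm from the post's axis on the side opposite the arm: at clamp x = -85 mm when the lever is at 0, moving towards clamp -y as it opens
- can_clamped: the can held in the clamp, standing on the clamp's base plate, under the arm: an empty aluminium drink can, a closed plain cylinder 53 mm in diameter and 90 mm tall, about 30 g, bottom-heavy; origin at the centre of its underside, z axis along the can towards its top
- can_clamped_mid (a point): centre of that can, half-way up its axis
- can1: one of the loose cans, standing on the bench (two to four of them are there, the others are absent): an empty aluminium drink can, a closed plain cylinder 53 mm in diameter and 90 mm tall, about 30 g, bottom-heavy; origin at the centre of its underside, z axis along the can towards its top
- can1_mid (a point): centre of that can, half-way up its axis
- can2: one of the loose cans, standing on the bench (two to four of them are there, the others are absent): an empty aluminium drink can, a closed plain cylinder 53 mm in diameter and 90 mm tall, about 30 g, bottom-heavy; origin at the centre of its underside, z axis along the can towards its top
- can2_mid (a point): centre of that can, half-way up its axis
- can3: one of the loose cans, standing on the bench (two to four of them are there, the others are absent): an empty aluminium drink can, a closed plain cylinder 53 mm in diameter and 90 mm tall, about 30 g, bottom-heavy; origin at the centre of its underside, z axis along the can towards its top
- can3_mid (a point): centre of that can, half-way up its axis
- can4: one of the loose cans, standing on the bench (two to four of them are there, the others are absent): an empty aluminium drink can, a closed plain cylinder 53 mm in diameter and 90 mm tall, about 30 g, bottom-heavy; origin at the centre of its underside, z axis along the can towards its top
- can4_mid (a point): centre of that can, half-way up its axis
- mug: bystander: white ceramic mug, 82 mm wide, 95 mm tall, handle to its +y; origin at the centre of its underside
- jar: bystander: small glass jar, 44 mm wide, 70 mm tall, among the cans; origin at the centre of its underside
- wrench: bystander: steel wrench, 170 mm long, lying flat along its x axis; origin at the middle of its underside
Things that resemble listed ones, but are neither listed nor needed, are in the scene too. Leave any turquoise look-alike of the can_clamped alone.

How it is judged:
On the way, in this order (a step that is already met when the one before it is completed fails the run):
1. every can that is present lies inside the case (x of can_clamped_mid in the frame of case between -0.14 and 0.14 m and y of can_clamped_mid in the frame of case between -0.09 and 0.09 m and z of can_clamped_mid in the frame of case between 0 and 0.11 m and x of can1_mid in the frame of case between -0.14 and 0.14 m and y of can1_mid in the frame of case between -0.09 and 0.09 m and z of can1_mid in the frame of case between 0 and 0.11 m and x of can2_mid in the frame of case between -0.14 and 0.14 m and y of can2_mid in the frame of case between -0.09 and 0.09 m and z of can2_mid in the frame of case between 0 and 0.11 m and x of can3_mid in the frame of case between -0.14 and 0.14 m and y of can3_mid in the frame of case between -0.09 and 0.09 m and z of can3_mid in the frame of case between 0 and 0.11 m and x of can4_mid in the frame of case between -0.14 and 0.14 m and y of can4_mid in the frame of case between -0.09 and 0.09 m and z of can4_mid in the frame of case between 0 and 0.11 m), for 0.2 s.
2. the lid is shut and caught (value of joint lid_swing below 0.022 rad), for 0.3 s.
3. the shut lid is tugged upward so that its keeper pulls on the latch bolt with more than 2 N, for 0.2 s, and holds (contact force between lid and latch_bolt above 2 N and value of joint lid_swing below 0.022 rad), for 0.2 s.
At the end, for the whole second after the job is handed in: Every can present is inside the case, and the lid is shut and caught (joint lid_swing below 0.022 rad), having been tugged with more than 2 N at the catch after it was shut (all of step 1 and value of joint lid_swing below 0.022 rad); the robot touches nothing.
It fails at once if a bystander (mug, jar or wrench) is shifted by more than 6 cm (distance of any of mug, jar, wrench from where it was at the start of the episode above 0.06 m).
Of can1, can2, can3, can4 only 2 to 4 are there at a start; the rules pass over those that are not, and their reading is None.
At some moment in a run one of can1, can2, can3, can4 may be knocked a few centimetres aside while the robot is not near it.
It also fails if it takes over 210 s, if anything falls off the work surface, if the arm or the gripper's body presses on something with over 40 N, if the wrist force passes 120 N, or if a joint passes its speed limit or range.

ROBOT

A 6-joint arm with a two-finger parallel gripper is mounted at the origin on the work surface. World frame = base frame: x ahead of the robot, y to its left, z up, the work surface at z = 0. Lengths are in m, angles in rad, forces in N, time in s.
With the tool pointing down it reaches from about 0.35 to 0.975 m from the base axis. Payload 4.9 kg.
Tool frame: the origin (TCP) lies at the very end of the fingers, on their centre line; the grasp point (between the pads) lies 19 mm behind it; y points along the fingers, z is the direction in which the jaws open and shut, and the axes are right-handed (so a half turn about y gives the same grasp; the last joint's range is limited). The gripper opens to 85 mm and grips with 20 to 120 N. Pads are 22 mm wide; open, the fingers measure 114 mm over their backs; the gripper's body (76 mm by 85 mm) begins 54 mm behind the grasp point. The pads swing forward as they close: fully open they stand 13 mm farther back than shut.
Start: joints at [-1.285, 0.053, 1.613, -0, 1.476, -0.119], TCP at [0.246, -0.574, 0.231] pointing down, gripper open.
Joint ranges: [-3.01, 3.01], [-1.01, 2.22], [0.06, 2.58], [-1.02, 4.17], [0.09, 2.62], [-3.14, 3.14]. Speed limits (rad/s): [2.57, 2.57, 3.14, 3.14, 3.14, 3.14].

INTERFACE

Orientations are given as a rotation vector (axis times angle).
In Python, from station import monitor, viewer, ticket gives the robot as it stands.
- The arm moves only by the tool servo_tool, never from a script. Its argument "commands" is one flat list of numbers, 7 for each row, row after row: the turn, a rotation vector about the tool's x, y, z in rad, then the shift along the tool's x, y, z in cm, then the opening, from 0 (shut) to 1 (fully open). In form: [rx, ry, rz, dx, dy, dz, claw, rx, ry, rz, dx, dy, dz, claw, ...]. A call has 1 to 20 rows; each row shifts and turns the pose as measured when the row begins, along the tool's axes as they then stand; what a row does not reach is not made up. A row lasts 1/10 s, in which the tool goes at most 50 mm and 8.59 degrees, less where a joint would pass 70% of its speed; a pose out of reach is approached as far as the arm can. A call is refused whole if a number of a shift passes 5 or a number of a turn 0.15, either way. A call with a gripper value outside its range is refused whole. The fingers move at their own pace and stop on an object; "grip_force" is the grip in N (left out, the last holds). Time passes only in rows, so rows that do not move let the fingers close. It gives the time, the measured TCP pose, the force and the opening at its end, in the units of the state.
- monitor.get_obs(): the state, without advancing time (a new reading comes with each control period).
- viewer.get_image(name): name is "side" or "top" or "wrist"; returns a dict with "frame" (384x512x3 uint8, red, green, blue), "depth" (384x512 float32, m along the optical axis (not along the pixel's ray), 0 where there is no reading), "camera_matrix" (3x3 intrinsics, pixels), "cam_to_world" (4x4, takes a point from camera to world coordinates). Camera axes: x right, y down, z forward; pixel columns grow to the right and rows downward; lengths in m; the calibration is good to about 2 mm. A picture is of the moment at which its call begins.
- ticket.finish_job(): hands the job in, once; it reports no verdict.
The state is a dict: "t": time; "q": joint angles; "dq": joint speeds; "effort": joint torques, N m; "tool_pos": TCP position; "tool_rot": TCP orientation; "contact_force": force on the tool from outside, world axes, zero at the start; "wrist_torque": the same for the moment, N m; "opening": finger opening in m.
Only numpy, scipy, OpenCV 4.12 (cv2) and the standard library are available. Lean on these libraries where they do the work, as an engineer would, in place of code of your own. Each camera call takes 0.05 s, during which the arm holds its last target.

## Working session

There is one attempt and no reset: what is moved stays moved. The work goes in short steps, Python scripts to look and compute and a tool call to move; the robot and the scene stay as the last step left them, time stands still between calls to the robot, and variables do not carry over. Pictures are saved under pics/ and viewed, and the job is handed in when it is done.

Besides the shell and the picture viewer there is one more tool, called after "Emit:" by a JSON object that holds its "op" and its "data". servo_tool: Moves the arm, as the interface text tells. Its arguments: {"type":"object","properties":{"commands":{"type":"array","items":{"type":"number"}},"grip_force":{"type":"number"}},"required":["commands"]}

```bash
mkdir -p pics; ls; cat > h.py <<'E'
import numpy as np, cv2
from scipy.spatial.transform import Rotation as R
from station import monitor, viewer, ticket
def cap(n,f=None):
    d=viewer.get_image(n)
    if f: cv2.imwrite('pics/'+f,cv2.cvtColor(d['frame'],cv2.COLOR_RGB2BGR))
    np.savez('last_%s.npz'%n,**d); return d
def world(d,u,v,z=None):
    K=d['camera_matrix'];T=d['cam_to_world']
    r=np.linalg.inv(K)@np.array([u,v,1.])
    if z is None:
        return (T@np.append(r*d['depth'][int(v),int(u)],1))[:3]
    w=T[:3,:3]@r; o=T[:3,3]; return o+w*(z-o[2])/w[2]
def cloud(d):
    K=d['camera_matrix'];T=d['cam_to_world'];D=d['depth']
    v,u=np.mgrid[:D.shape[0],:D.shape[1]]
    P=np.stack([(u-K[0,2])/K[0,0]*D,(v-K[1,2])/K[1,1]*D,D],-1)
    return P@T[:3,:3].T+T[:3,3]
def st():
    o=monitor.get_obs(); print('t',round(o['t'],2),'pos',np.round(o['tool_pos'],4),'q',np.round(o['q'],2),'open',round(o['opening'],4),'F',np.round(o['contact_force'],1))
    print(np.round(R.from_rotvec(o['tool_rot']).as_matrix(),3)); return o
E
python3 - <<'E'
from h import *
st()
for n in ['side','top','wrist']:
    d=cap(n,n+'0.png'); print(n,np.round(d['cam_to_world'],3).tolist(),np.round(d['camera_matrix'],1).tolist())
st()
E
```

```text
pics
t 0.0 pos [ 0.246  -0.5739  0.2301] q [-1.28  0.05  1.61  0.    1.48 -0.12] open 0.0853 F [-0.4  0.7  0.4]
[[-0.919 -0.001  0.394]
 [-0.394  0.002 -0.919]
 [-0.    -1.    -0.002]]
side [[-0.954, -0.165, 0.249, 0.179], [-0.299, 0.513, -0.805, 1.197], [0.005, -0.843, -0.539, 0.945], [0.0, 0.0, 0.0, 1.0]] [[498.2, 0.0, 263.3], [0.0, 498.2, 197.0], [0.0, 0.0, 1.0]]
top [[0.01, -0.998, 0.065, 0.518], [-1.0, -0.012, -0.023, 0.001], [0.024, -0.065, -0.998, 0.955], [0.0, 0.0, 0.0, 1.0]] [[356.7, 0.0, 268.2], [0.0, 356.7, 191.5], [0.0, 0.0, 1.0]]
wrist [[0.394, -0.87, -0.296, 0.323], [-0.919, -0.373, -0.125, -0.541], [-0.002, 0.321, -0.947, 0.372], [0.0, 0.0, 0.0, 1.0]] [[332.2, 0.0, 248.2], [0.0, 332.2, 183.8], [0.0, 0.0, 1.0]]
t 0.15 pos [ 0.246  -0.574   0.2304] q [-1.29  0.05  1.61  0.    1.48 -0.12] open 0.0852 F [ 0.1 -0.1 -0.9]
[[-0.919 -0.     0.394]
 [-0.394  0.002 -0.919]
 [-0.    -1.    -0.002]]
```

View pics/side0.png

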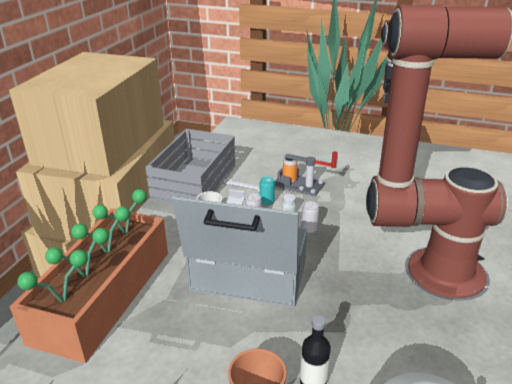

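View pics/top0.png

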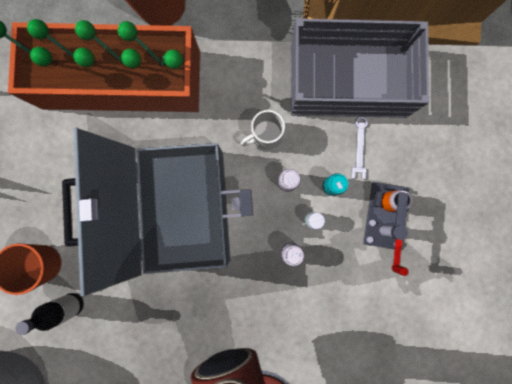

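View pics/wrist0.png

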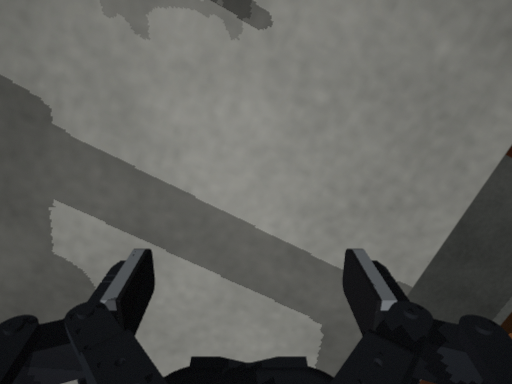

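```bash
python3 - <<'E'
from h import *
d=dict(np.load('last_top.npz'))
im=cv2.cvtColor(d['frame'],cv2.COLOR_RGB2BGR)
cv2.imwrite('pics/c1.png',cv2.resize(im[100:290,230:450],None,fx=3.6,fy=3.15,interpolation=cv2.INTER_CUBIC))
s=dict(np.load('last_side.npz'));im2=cv2.cvtColor(s['frame'],cv2.COLOR_RGB2BGR)
cv2.imwrite('pics/c2.png',cv2.resize(im2[135:235,180:350],None,fx=4.5,fy=4.5,interpolation=cv2.INTER_CUBIC))
P=cloud(d);z=P[...,2]
m=((z>0.02)&(z<0.3)).astype(np.uint8)
n,l,s_,c=cv2.connectedComponentsWithStats(m)
for i in range(1,n):
    if s_[i,4]>40:
        q=P[l==i]; top=np.percentile(q[:,2],95); 
        k=q[q[:,2]>top-0.01]
        print(s_[i],'top',top.round(3),'ctr',((k.min(0)+k.max(0))/2).round(3),'ext',np.ptp(k,axis=0).round(3))
E
```

```text
[    0    19   199    91 15824] top 0.22 ctr [0.878 0.363 0.219] ext [0.097 0.386 0.018]
[ 292   19  138   97 6853] top 0.131 ctr [ 0.889 -0.24   0.128] ext [0.203 0.321 0.015]
[241 110  44  39 664] top 0.096 ctr [ 0.734 -0.017  0.092] ext [0.081 0.079 0.012]
[   86   131   167   162 11245] top 0.288 ctr [0.523 0.309 0.289] ext [0.294 0.029 0.022]
[278 169  23  23 396] top 0.091 ctr [ 0.606 -0.072  0.087] ext [0.05  0.049 0.012]
[323 173  26  23 438] top 0.091 ctr [ 0.596 -0.19   0.087] ext [0.047 0.048 0.012]
[ 62 179  16  68 518] top 0.3 ctr [0.518 0.347 0.295] ext [0.122 0.033 0.01 ]
[ 374  185   38   91 1499] top 0.149 ctr [ 0.396 -0.32   0.152] ext [0.018 0.019 0.024]
[306 212  19  17 258] top 0.072 ctr [ 0.505 -0.14   0.068] ext [0.037 0.038 0.012]
[   0  243   59   52 1999] top 0.1 ctr [0.387 0.559 0.097] ext [0.118 0.108 0.013]
[281 243  23  23 417] top 0.091 ctr [ 0.421 -0.081  0.087] ext [0.048 0.049 0.012]
[  15  294   66   41 1401] top 0.2 ctr [0.283 0.483 0.197] ext [0.027 0.028 0.013]
[ 191  348   74   36 1872] top 0.295 ctr [0.227 0.062 0.293] ext [0.029 0.098 0.015]
[   0  351   45   33 1116] top 0.128 ctr [0.152 0.559 0.129] ext [0.033 0.039 0.024]
```

```bash
sleep 0
```

```text
(no output)
```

View pics/c1.png

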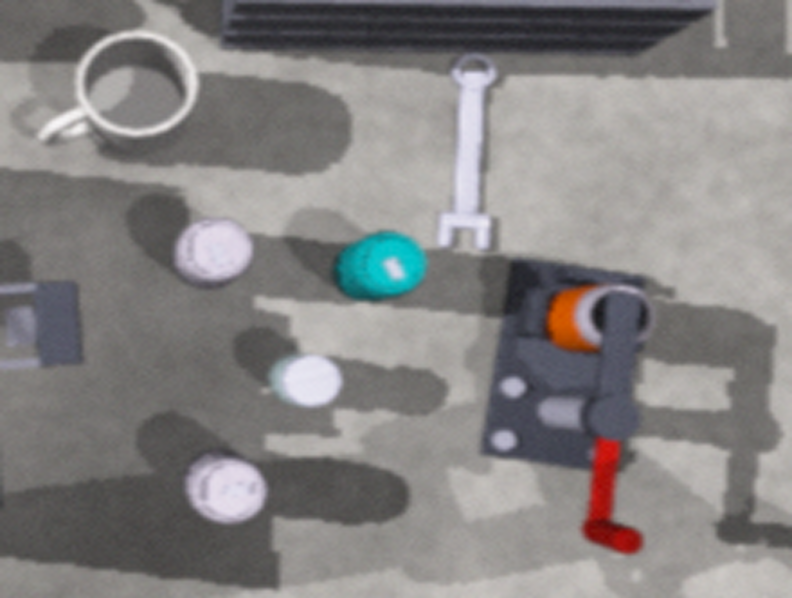

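View pics/c2.png

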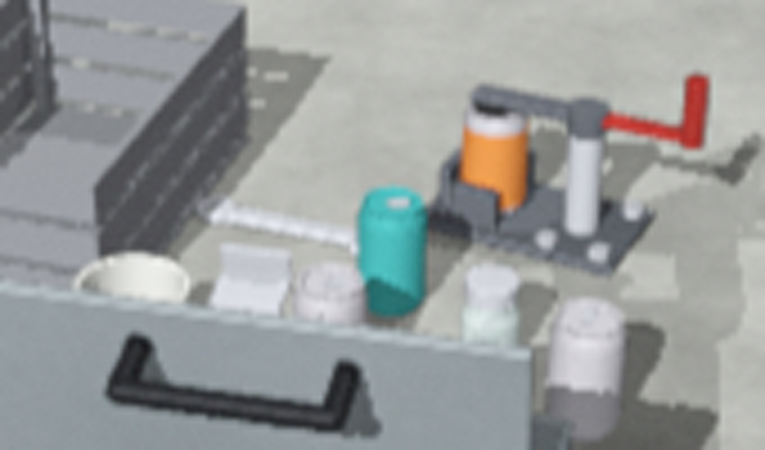

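```bash
python3 - <<'E'
from h import *
d=dict(np.load('last_top.npz'));P=cloud(d);z=P[...,2]
# case rim
m=((z>0.112)&(z<0.124)); m[:,:135]=0;m[:,232:]=0;m[:140]=0;m[280:]=0
q=P[m][:,:2].astype(np.float32); r=cv2.minAreaRect(q); print('rim',r,cv2.boxPoints(r).round(3).tolist())
m=((z>0.115)&(z<0.127)); m[:,:225]=0;m[:,262:]=0;m[:180]=0;m[225:]=0
q=P[m];print('housing',q.min(0),q.max(0))
# clamp
hsv=cv2.cvtColor(d['frame'],cv2.COLOR_RGB2HSV)
red=((hsv[...,0]<6)|(hsv[...,0]>174))&(hsv[...,1]>150)
red[:,:370]=0;red[:,430:]=0;red[:230]=0;red[290:]=0
q=P[red];print('red',len(q)); g=q[q[:,2]>0.145]; print('griptop',(g.min(0)+g.max(0))/2,np.ptp(g,axis=0)); 
b=q[(q[:,2]>0.095)&(q[:,2]<0.12)];print('bar',b.min(0),b.max(0))
a=(z>0.1)&(z<0.122)&~red; a[:,:370]=0;a[:,420:]=0;a[:180]=0;a[260:]=0
q=P[a][:,:2].astype(np.float32); r=cv2.minAreaRect(q);print('arm',r,cv2.boxPoints(r).round(3).tolist())
o=((hsv[...,0]>6)&(hsv[...,0]<20)&(hsv[...,1]>150)); o[:,:370]=0;o[:,430:]=0;o[:180]=0;o[230:]=0
q=P[o];print('orange',q.min(0),q.max(0))
pl=(z>0.006)&(z<0.014); pl[:,:355]=0;pl[:,420:]=0;pl[:175]=0;pl[255:]=0
q=P[pl][:,:2].astype(np.float32); r=cv2.minAreaRect(q);print('plate',r,cv2.boxPoints(r).round(3).tolist())
c=(z>0.095)&(z<0.103);c[:,:370]=0;c[:,430:]=0;c[:180]=0;c[230:]=0
q=P[c];print('cantop',q.min(0),q.max(0))
E
```

```text
rim ((0.534189760684967, 0.17504413425922394), (0.29205211997032166, 0.21729856729507446), 4.898566246032715) [[0.3790000081062317, 0.2709999978542328], [0.39800000190734863, 0.05400000140070915], [0.6890000104904175, 0.07900000363588333], [0.6700000166893005, 0.29600000381469727]]
housing [0.51144262 0.01918384 0.11526559] [0.57768914 0.08345636 0.12451846]
red 267
griptop [ 0.45359628 -0.16285421  0.55069694] [0.1282029  0.32775076 0.80945315]
bar [ 0.39148454 -0.33371387  0.10612577] [ 0.463729   -0.31201487  0.11904973]
arm ((0.4991668164730072, -0.3290868401527405), (0.04509833827614784, 0.15933145582675934), 76.59123992919922) [[0.41600000858306885, -0.3330000042915344], [0.5709999799728394, -0.36899998784065247], [0.5820000171661377, -0.32600000500679016], [0.4269999861717224, -0.289000004529953]]
orange [ 0.5305772  -0.34872256  0.00655098] [ 0.58661343 -0.31625073  0.08445746]
plate ((0.5279891490936279, -0.30483996868133545), (0.15004946291446686, 0.17768509685993195), 75.05506134033203) [[0.4230000078678131, -0.3540000021457672], [0.593999981880188, -0.4000000059604645], [0.6330000162124634, -0.2549999952316284], [0.4620000123977661, -0.20900000631809235]]
cantop [ 0.48646536 -0.36589558  0.09501617] [ 0.57875445 -0.31601547  0.10285476]
```

```bash
python3 - <<'E'
from h import *
d=dict(np.load('last_top.npz'))
f=lambda x,y,z:print((x,y),world(d,230+x/3.6,100+y/3.15,z).round(4))
print('hub');f(610,415,.116)
print('tip');f(624,292,.115)
print('gripbase');f(597,530,.105)
print('griptop');f(625,540,.162)
print('cantopring'); f(610,318,.1)
print('plate corners (z .01)')
for p in [(514,260),(643,275),(484,453),(603,468)]: f(*p,.01)
print('case rim');
for p in [(142,148),(218,144),(226,266),(143,272)]: print(world(d,*p,.12).round(3))
print('housing');
for p in [(252,188),(253,217),(222,191),(224,216)]: print(world(d,*p,.121).round(3))
E
```

```text
hub
(610, 415) [ 0.4809 -0.3293  0.116 ]
tip
(624, 292) [ 0.5735 -0.3403  0.115 ]
gripbase
(597, 530) [ 0.394  -0.3238  0.105 ]
griptop
(625, 540) [ 0.3954 -0.3193  0.162 ]
cantopring
(610, 318) [ 0.5543 -0.3366  0.1   ]
plate corners (z .01)
(514, 260) [ 0.6068 -0.3007  0.01  ]
(643, 275) [ 0.5951 -0.3975  0.01  ]
(484, 453) [ 0.4436 -0.277   0.01  ]
(603, 468) [ 0.4318 -0.3652  0.01  ]
case rim
[0.671 0.279 0.12 ]
[0.683 0.102 0.12 ]
[0.399 0.078 0.12 ]
[0.384 0.267 0.12 ]
housing
[0.58  0.02  0.121]
[0.512 0.017 0.121]
[0.572 0.09  0.121]
[0.514 0.084 0.121]
```

Emit:
{"op": "servo_tool", "data": {"commands": [0,0.134,0,0,0,0,0,0,0.134,0,0,0,0,0,0,0.134,0,0,0,0,0,0,0.134,0,0,0,0,0,0,0,0,-1.5,0,-4,0,0,0,0,-1.5,0,-4,0,0,0,0,-1.5,0,-4,0,0,0,0,-1.5,0,-4,0,0,0,0,-1.5,0,-4,0,0,0,0,-1.5,0,-4,0,0,0,0,-1.5,0,-4,0,0,0,0,-1.5,0,-4,0]}}

```text
t: 1.35
tool_pos: [0.4157, -0.2678, 0.2257]
tool_rot: [-0.172, -2.142, 2.124]
contact_force: [0.6, -0.1, -0.1]
opening: 0.0002
```

```bash
cat >> h.py <<'E'
def go(*targets, yaw=None):
    """print tool-axes shifts (cm) from current pose through world targets"""
    o=monitor.get_obs(); M=R.from_rotvec(o['tool_rot']).as_matrix(); p=np.array(o['tool_pos'])
    for t in targets:
        print(t,'shift cm',(M.T@(np.array(t)-p)*100).round(2)); p=np.array(t)
E
python3 -c "
from h import *
st(); go((.41,-.275,.23),(.41,-.275,.122))"
```

```text
t 1.35 pos [ 0.4157 -0.2678  0.2257] q [-0.73 -0.26  1.91  0.    1.5   1.01] open 0.0002 F [ 0.6 -0.1 -0.1]
[[-0.986 -0.003 -0.164]
 [ 0.164  0.009 -0.986]
 [ 0.005 -1.    -0.008]]
(0.41, -0.275, 0.23) shift cm [ 0.45 -0.44  0.8 ]
(0.41, -0.275, 0.122) shift cm [-0.05 10.8   0.09]
```

Emit:
{"op": "servo_tool", "data": {"commands": [0,0,0,0.5,3.5,0,0,0,0,0,0,3.5,0,0,0,0,0,0,3.4,0,0]}}

```text
t: 1.65
tool_pos: [0.417, -0.2633, 0.1259]
tool_rot: [-0.175, -2.146, 2.144]
contact_force: [0.7, -0.7, 0.3]
opening: 0.0001
```

```bash
python3 - <<'E'
from h import *
st(); cap('wrist','w1.png')
H=np.array([.481,-.329])
pts=[(*(H+.085*np.array([np.cos(a),np.sin(a)])),.122) for a in np.radians([150,165,180,195,210,225,238])]
go(*[tuple(np.round(p,4)) for p in pts])
E
```

```text
t 1.65 pos [ 0.417  -0.2633  0.1259] q [-0.72 -0.18  2.02  0.01  1.3   1.01] open 0.0001 F [ 0.7 -0.7  0.3]
[[-0.988  0.009 -0.154]
 [ 0.154 -0.    -0.988]
 [-0.009 -1.    -0.001]]
(np.float64(0.4074), np.float64(-0.2865), np.float64(0.122)) shift cm [ 0.19 -0.35  2.67]
(np.float64(0.3989), np.float64(-0.307), np.float64(0.122)) shift cm [ 0.52 -0.02  2.16]
(np.float64(0.396), np.float64(-0.329), np.float64(0.122)) shift cm [-0.05 -0.02  2.22]
(np.float64(0.3989), np.float64(-0.351), np.float64(0.122)) shift cm [-0.63 -0.02  2.13]
(np.float64(0.4074), np.float64(-0.3715), np.float64(0.122)) shift cm [-1.16 -0.02  1.89]
(np.float64(0.4209), np.float64(-0.3891), np.float64(0.122)) shift cm [-1.61 -0.01  1.53]
(np.float64(0.436), np.float64(-0.4011), np.float64(0.122)) shift cm [-1.68 -0.01  0.95]
```

View pics/w1.png

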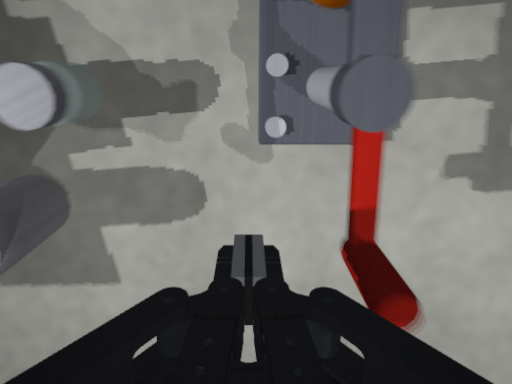

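Emit:
{"op": "servo_tool", "data": {"commands": [0,0,0,0.1,0,1.35,0,0,0,0,0.1,0,1.35,0,0,0,0,0.25,0,1.1,0,0,0,0,0.25,0,1.1,0,0,0,0,0,0,1.1,0,0,0,0,0,0,1.1,0,0,0,0,-0.3,0,1.1,0,0,0,0,-0.3,0,1.1,0,0,0,0,-0.6,0,0.95,0,0,0,0,-0.6,0,0.95,0,0,0,0,-0.8,0,0.75,0,0,0,0,-0.8,0,0.75,0,0,0,0,-0.85,0,0.5,0,0,0,0,-0.85,0,0.5,0]}}

```text
t: 3.1
tool_pos: [0.4373, -0.4173, 0.1226]
tool_rot: [-0.169, -2.147, 2.133]
contact_force: [-0.3, 2.6, 3.5]
opening: -0.0005
```

```bash
python3 - <<'E'
from h import *
st(); cap('wrist','w2.png'); cap('top','t2.png')
H=np.array([.481,-.329])
pts=[(*(H+.085*np.array([np.cos(a),np.sin(a)])),.122) for a in np.radians([238,248])]
go(*pts)
E
```

```text
t 3.1 pos [ 0.4373 -0.4173  0.1226] q [-0.89  0.1   1.75  0.01  1.3   0.84] open -0.0005 F [-0.3  2.6  3.5]
[[-0.988  0.001 -0.156]
 [ 0.156  0.007 -0.988]
 [-0.    -1.    -0.007]]
(np.float64(0.43595686254017757), np.float64(-0.4010840881732962), 0.122) shift cm [ 0.46  0.11 -1.65]
(np.float64(0.44915843955964746), np.float64(-0.40781062763817694), 0.122) shift cm [-1.41  0.    0.46]
```

View pics/w2.png

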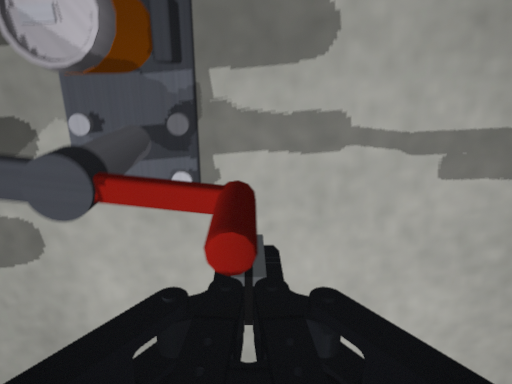

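View pics/t2.png

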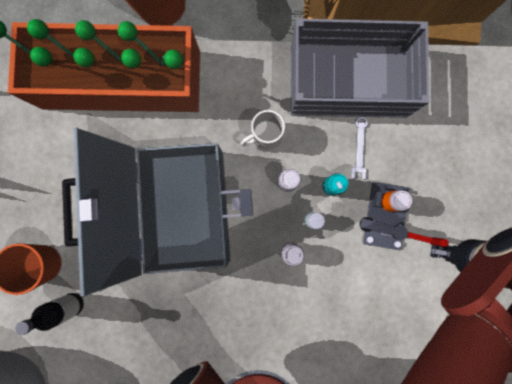

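Emit:
{"op": "servo_tool", "data": {"commands": [0,0,0,1,-1,1,0,0,0,0,0,-5,0,0.5,0,0,0,0,-5,0,1]}}

```text
t: 3.5
tool_pos: [0.4217, -0.4242, 0.2262]
tool_rot: [-0.155, -2.153, 2.118]
contact_force: [0.2, -0.5, 0.5]
opening: 0.0284
```

```bash
python3 - <<'E'
from h import *
d=cap('top','t3.png')
P=cloud(d);z=P[...,2]
def tops(lo,hi,box):
    m=((z>lo)&(z<hi)); b=np.zeros_like(m); b[box[1]:box[3],box[0]:box[2]]=1; m&=b
    q=P[m]; return ((q.min(0)+q.max(0))/2).round(4),np.ptp(q,axis=0).round(3),np.median(q,axis=0).round(4)
print('clampcan',tops(.09,.106,(370,180,430,220)))
print('canA',tops(.075,.1,(270,160,310,200)));print('canB',tops(.075,.1,(270,235,310,275)));print('jar',tops(.055,.1,(300,205,330,235)))
st();go((.56,-.338,.23),(.56,-.338,.065))
E
```

```text
clampcan (array([ 0.5459, -0.3141,  0.0979]), array([0.072, 0.103, 0.016]), array([ 0.5567, -0.3411,  0.0973]))
canA (array([ 0.6064, -0.0716,  0.0844]), array([0.05 , 0.052, 0.018]), array([ 0.6056, -0.0716,  0.0868]))
canB (array([ 0.4217, -0.081 ,  0.0847]), array([0.051, 0.049, 0.017]), array([ 0.4216, -0.0805,  0.087 ]))
jar (array([ 0.5047, -0.1396,  0.0664]), array([0.037, 0.038, 0.016]), array([ 0.5058, -0.1389,  0.0697]))
t 3.55 pos [ 0.4242 -0.4277  0.2371] q [-0.91 -0.    1.66  0.    1.49  0.81] open 0.0358 F [ 1.8 -1.5  6.3]
[[-0.988 -0.    -0.155]
 [ 0.155  0.005 -0.988]
 [ 0.001 -1.    -0.005]]
(0.56, -0.338, 0.23) shift cm [-12.03   0.76 -10.96]
(0.56, -0.338, 0.065) shift cm [-0.02 16.5   0.08]
```

Emit:
{"op": "servo_tool", "data": {"commands": [0,0,0,-4,0,-3.6,1,0,0,0,-4,0,-3.6,1,0,0,0,-3.9,0,-3.6,1,0,0,0,0,0,0,1]}}

```text
t: 3.95
tool_pos: [0.5554, -0.3473, 0.2475]
tool_rot: [-0.19, -2.133, 2.152]
contact_force: [-0.4, 1.2, 0.1]
opening: 0.0854
```

```bash
python3 - <<'E'
from h import *
st();go((.558,-.340,.15),(.558,-.340,.058)); cap('wrist','w3.png')
E
```

```text
t 3.95 pos [ 0.5554 -0.3473  0.2475] q [-0.67  0.1   1.53 -0.    1.49  1.06] open 0.0854 F [-0.4  1.2  0.1]
[[-0.987  0.012 -0.163]
 [ 0.163 -0.01  -0.987]
 [-0.014 -1.     0.008]]
(0.558, -0.34, 0.15) shift cm [-0.01  9.75 -0.83]
(0.558, -0.34, 0.058) shift cm [ 0.13  9.2  -0.07]
```

View pics/w3.png

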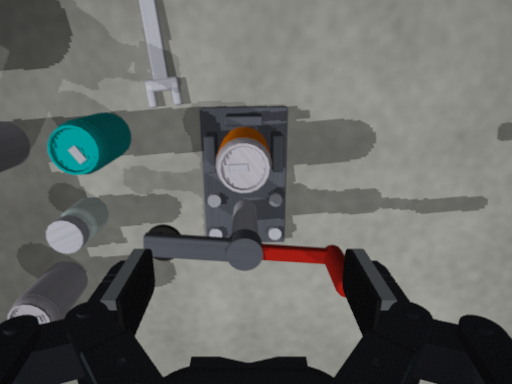

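Emit:
{"op": "servo_tool", "data": {"commands": [0,0,0,0,3.3,-0.4,1,0,0,0,0,3.3,-0.4,1,0,0,0,0,3.2,0,1,0,0,0,0,0,0,1]}}

```text
t: 4.4
tool_pos: [0.5533, -0.3471, 0.151]
tool_rot: [-0.198, -2.122, 2.16]
contact_force: [-0.9, 0.3, -0.0]
opening: 0.0854
```

```bash
python3 - <<'E'
from h import *
st();go((.558,-.340,.058)); cap('wrist','w4.png')
E
```

```text
t 4.4 pos [ 0.5533 -0.3471  0.151 ] q [-0.67  0.16  1.63 -0.01  1.32  1.07] open 0.0854 F [-0.9  0.3 -0. ]
[[-0.986  0.015 -0.167]
 [ 0.167 -0.019 -0.986]
 [-0.018 -1.     0.016]]
(0.558, -0.34, 0.058) shift cm [-0.18  9.3  -0.93]
```

View pics/w4.png

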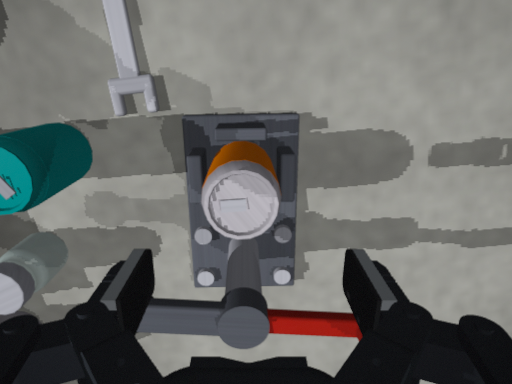

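Emit:
{"op": "servo_tool", "data": {"commands": [0.016,0,0.018,0,0,-0.9,1,0,0,0,-0.2,3,0,1,0,0,0,0,3.3,0,1,0,0,0,0,3,0,1]}}

```text
t: 4.85
tool_pos: [0.5687, -0.351, 0.0778]
tool_rot: [-0.254, -2.098, 2.22]
contact_force: [0.5, -0.8, -0.4]
opening: 0.0855
```

```bash
cat >> h.py <<'E'
def lev(yaw=None):
    """tool-frame turn: level (y down); yaw: desired heading (deg) of tool z in world"""
    o=monitor.get_obs(); M=R.from_rotvec(o['tool_rot']).as_matrix()
    y=np.array([0,0,-1.]); a=np.radians(yaw) if yaw is not None else np.arctan2(M[1,2],M[0,2])
    z=np.array([np.cos(a),np.sin(a),0]); T=np.stack([np.cross(y,z),y,z],1)
    print('turn',R.from_matrix(M.T@T).as_rotvec().round(3),'zyaw',np.degrees(np.arctan2(M[1,2],M[0,2])).round(1))
E
python3 - <<'E'
from h import *
st();go((.558,-.340,.058));lev(); cap('wrist','w5.png')
E
```

```text
t 4.85 pos [ 0.5687 -0.351   0.0778] q [-0.66  0.24  1.68 -0.01  1.14  1.09] open 0.0855 F [ 0.5 -0.8 -0.4]
[[-0.983  0.058 -0.172]
 [ 0.168 -0.061 -0.984]
 [-0.068 -0.996  0.05 ]]
(0.558, -0.34, 0.058) shift cm [ 1.37  1.84 -0.99]
turn [-0.05   0.002 -0.068] zyaw -99.9
```

View pics/w5.png

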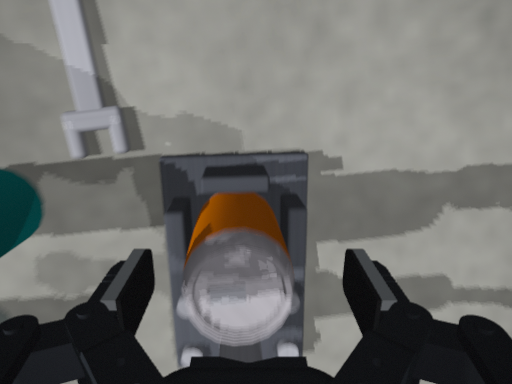

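Emit:
{"op": "servo_tool", "data": {"commands": [-0.05,0,-0.068,0,0,0,1,0,0,0,0,0,0,1]}}

```text
t: 5.1
tool_pos: [0.5656, -0.3485, 0.0739]
tool_rot: [-0.174, -2.133, 2.123]
contact_force: [0.2, -0.0, -0.9]
opening: 0.0854
```

```bash
python3 - <<'E'
from h import *
st();go((.558,-.340,.058));lev()
E
```

```text
t 5.1 pos [ 0.5656 -0.3485  0.0739] q [-0.66  0.29  1.63 -0.    1.24  1.08] open 0.0854 F [ 0.2 -0.  -0.9]
[[-0.985 -0.008 -0.171]
 [ 0.17   0.005 -0.985]
 [ 0.009 -1.    -0.004]]
(0.558, -0.34, 0.058) shift cm [ 0.88  1.6  -0.71]
turn [0.004 0.    0.009] zyaw -99.8
```

Emit:
{"op": "servo_tool", "data": {"commands": [0,0,0,0.9,0,-0.7,1,0,0,0,0,1.6,0,1,0,0,0,0,0,0,1]}}

```text
t: 5.4
tool_pos: [0.559, -0.3404, 0.0624]
tool_rot: [-0.183, -2.13, 2.134]
contact_force: [-0.1, -0.5, -0.5]
opening: 0.0852
```

```bash
python3 - <<'E'
from h import *
st();go((.558,-.340,.058));lev(); cap('wrist','w6.png')
E
```

```text
t 5.4 pos [ 0.559  -0.3404  0.0624] q [-0.66  0.27  1.66 -0.    1.21  1.08] open 0.0852 F [-0.1 -0.5 -0.5]
[[-0.985  0.    -0.17 ]
 [ 0.17  -0.002 -0.985]
 [-0.    -1.     0.002]]
(0.558, -0.34, 0.058) shift cm [ 0.1   0.44 -0.02]
turn [-0.002  0.    -0.   ] zyaw -99.8
```

View pics/w6.png

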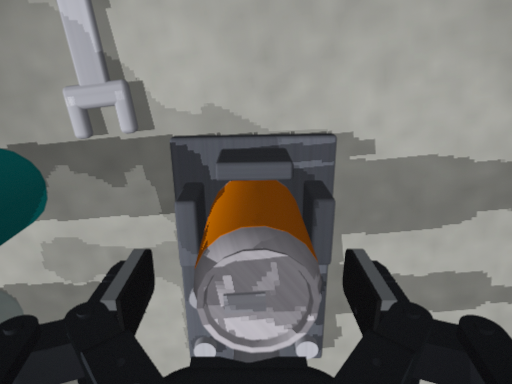

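Emit:
{"op": "servo_tool", "data": {"commands": [0,0,0,0,0.3,0,0.3,0,0,0,0,0,0,0.3,0,0,0,0,0,0,0.3,0,0,0,0,0,0,0.3,0,0,0,0,0,0,0.3,0,0,0,0,0,0,0.3], "grip_force": 25}}

```text
t: 6.05
tool_pos: [0.5605, -0.3414, 0.0621]
tool_rot: [-0.188, -2.129, 2.139]
contact_force: [-1.5, -0.0, 0.8]
opening: 0.0523
```

Emit:
{"op": "servo_tool", "data": {"commands": [0,0,0,0,-3,0,0.3,0,0,0,0,-5,0,0.3,0,0,0,0,-5,0,0.3,0,0,0,0,-5,0,0.3,0,0,0,0,-3,0,0.3,0,0,0,0,0,0,0.3]}}

```text
t: 6.65
tool_pos: [0.5581, -0.3393, 0.2753]
tool_rot: [-0.18, -2.131, 2.13]
contact_force: [1.3, 0.2, 0.8]
opening: 0.0524
```

```bash
python3 - <<'E'
from h import *
st();lev(-85); cap('wrist','w7.png')
C=np.array([.532,.186]);ux=np.array([np.cos(.086),np.sin(.086)]);uy=np.array([-ux[1],ux[0]])
for a in (.09,0,-.09): print((C+a*ux).round(3))
go((.622,.19,.25))
E
```

```text
t 6.65 pos [ 0.5581 -0.3393  0.2753] q [-0.66  0.1   1.49 -0.    1.55  1.08] open 0.0524 F [1.3 0.2 0.8]
[[-0.985 -0.003 -0.17 ]
 [ 0.17   0.001 -0.985]
 [ 0.003 -1.    -0.   ]]
turn [ 0.001 -0.258  0.003] zyaw -99.8
[0.622 0.194]
[0.532 0.186]
[0.442 0.178]
(0.622, 0.19, 0.25) shift cm [  2.64   2.39 -53.2 ]
```

View pics/w7.png

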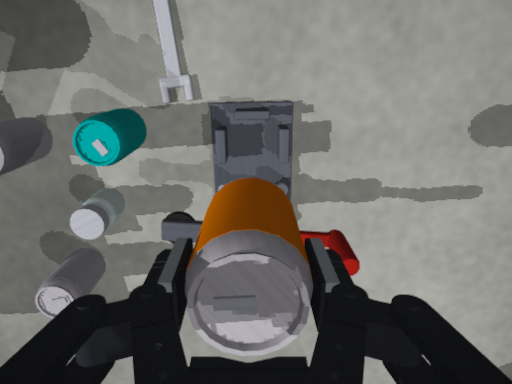

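Emit:
{"op": "servo_tool", "data": {"commands": [0,-0.129,0,0,0,0,0.3,0,-0.129,0,0,0,0,0.3,0,0,0,-0.9,0,-4.3,0.3,0,0,0,-0.9,0,-4.3,0.3,0,0,0,-0.9,0,-4.3,0.3,0,0,0,-0.9,0,-4.3,0.3,0,0,0,-0.9,0,-4.3,0.3,0,0,0,-0.9,0,-4.3,0.3,0,0,0,-0.9,0,-4.3,0.3,0,0,0,-0.9,0,-4.3,0.3,0,0,0,-0.9,0,-4.3,0.3,0,0,0,-0.9,0,-4.3,0.3,0,0,0,-0.9,0,-4.3,0.3,0,0,0,0,0,0,0.3]}}

```text
t: 8.1
tool_pos: [0.5968, 0.1616, 0.2314]
tool_rot: [-0.171, 2.227, -2.181]
contact_force: [0.3, -0.4, 0.0]
opening: 0.0527
```

```bash
python3 - <<'E'
from h import *
st();lev(-85); cap('wrist','w8.png');cap('top','t8.png')
go((.622,.19,.25))
E
```

```text
t 8.1 pos [0.5968 0.1616 0.2314] q [0.13 0.07 1.59 0.03 1.54 1.61] open 0.0527 F [ 0.3 -0.4  0. ]
[[-0.994 -0.064  0.091]
 [-0.092  0.018 -0.996]
 [ 0.062 -0.998 -0.024]]
turn [0.024 0.004 0.062] zyaw -84.8
(0.622, 0.19, 0.25) shift cm [-2.67 -1.99 -3.03]
```

View pics/w8.png

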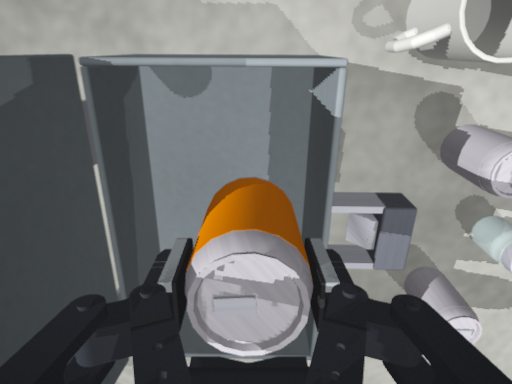

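Emit:
{"op": "servo_tool", "data": {"commands": [0.024,0,0.062,0,0,0,0.3,0,0,0,-1.3,0,-1.5,0.3,0,0,0,-1.3,0,-1.5,0.3,0,0,0,0,0,0,0.3]}}

```text
t: 8.6
tool_pos: [0.6178, 0.1838, 0.2231]
tool_rot: [-0.099, 2.177, -2.192]
contact_force: [-0.3, -0.4, -0.8]
opening: 0.0524
```

```bash
python3 - <<'E'
from h import *
st();lev(-85); d=cap('wrist','w9.png')
P=cloud(d);z=P[...,2];m=(z>.115)&(z<.125);m[240:]=0
q=P[m];q=q[q[:,1]>.08]
print(len(q),q.min(0),q.max(0))
far=q[(q[:,0]>.655)]; print('far edge',far.min(0),far.max(0),np.polyfit(far[:,1],far[:,0],1))
go((.622,.19,.15),(.622,.19,.064))
E
```

```text
t 8.6 pos [0.6178 0.1838 0.2231] q [ 0.18  0.11  1.57 -0.01  1.48  1.67] open 0.0524 F [-0.3 -0.4 -0.8]
[[-0.997 -0.01   0.081]
 [-0.081 -0.007 -0.997]
 [ 0.01  -1.     0.007]]
turn [-0.007 -0.006  0.01 ] zyaw -85.4
5009 [0.55871007 0.08030703 0.11500047] [0.68808777 0.29919164 0.1249967 ]
far edge [0.65527896 0.10034896 0.11500047] [0.68808777 0.29919164 0.12491816] [-0.05718877  0.68629785]
(0.622, 0.19, 0.15) shift cm [-0.61  7.29 -0.71]
(0.622, 0.19, 0.064) shift cm [-0.09  8.6  -0.06]
```

View pics/w9.png

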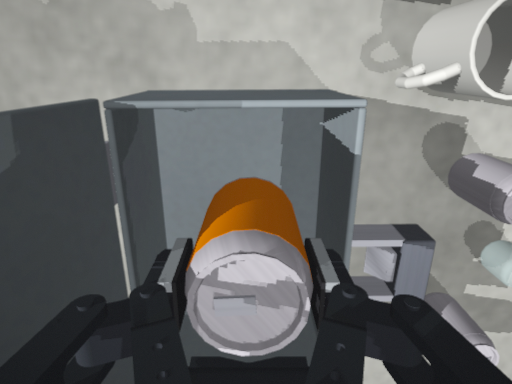

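Emit:
{"op": "servo_tool", "data": {"commands": [-0.007,0,0.01,-0.6,0,-0.7,0.3,0,0,0,0,2,0,0.3,0,0,0,0,2,0,0.3,0,0,0,0,2,0,0.3,0,0,0,0,2,0,0.3,0,0,0,0,2,0,0.3,0,0,0,0,2,0,0.3,0,0,0,0,0,0,0.3]}}

```text
t: 9.45
tool_pos: [0.6239, 0.1829, 0.0986]
tool_rot: [-0.073, 2.185, -2.184]
contact_force: [-0.7, 0.2, -0.0]
opening: 0.0527
```

```bash
python3 - <<'E'
from h import *
st();lev(-85); d=cap('wrist','w10.png')
go((.622,.19,.064))
E
```

```text
t 9.45 pos [0.6239 0.1829 0.0986] q [ 0.17  0.22  1.66 -0.    1.26  1.67] open 0.0527 F [-0.7  0.2 -0. ]
[[-0.998  0.003  0.07 ]
 [-0.07   0.    -0.998]
 [-0.003 -1.    -0.   ]]
turn [ 0.    -0.017 -0.003] zyaw -86.0
(0.622, 0.19, 0.064) shift cm [ 0.27  3.65 -0.71]
```

Emit:
{"op": "servo_tool", "data": {"commands": [0,-0.017,0,0.2,0,-0.6,0.3,0,0,0,0,1.8,0,0.3,0,0,0,0,1.5,0,0.3,0,0,0,0,0,0,0.3]}}

```text
t: 9.9
tool_pos: [0.6255, 0.1894, 0.07]
tool_rot: [-0.081, 2.172, -2.168]
contact_force: [-1.3, 0.6, -0.6]
opening: 0.0525
```

```bash
python3 - <<'E'
from h import *
st();lev(-85)
E
```

```text
t 9.9 pos [0.6255 0.1894 0.07  ] q [ 0.18  0.25  1.67 -0.    1.2   1.66] open 0.0525 F [-1.3  0.6 -0.6]
[[-0.996  0.013  0.087]
 [-0.087  0.002 -0.996]
 [-0.013 -1.    -0.001]]
turn [ 0.001  0.    -0.013] zyaw -85.0
```

Emit:
{"op": "servo_tool", "data": {"commands": [0,0,0,0.2,0.9,0,0.3,0,0,0,0,0,0,0.3,0,0,0,0,0,0,0.85,0,0,0,0,0,0,0.85,0,0,0,0,0,0,0.85,0,0,0,0,-2,0,0.85,0,0,0,0,-3,0,0.85,0,0,0,0,-4,0,0.85,0,0,0,0,-4,0,0.85,0,0,0,0,-4,0,0.85]}}

```text
t: 10.9
tool_pos: [0.6177, 0.1881, 0.2283]
tool_rot: [-0.095, 2.176, -2.177]
contact_force: [1.2, 0.2, -0.5]
opening: 0.0726
```

```bash
python3 - <<'E'
from h import *
st();lev(-90);cap('wrist','w11.png');d=cap('top','t11.png')
P=cloud(d);z=P[...,2]
def tops(lo,hi,box):
    m=((z>lo)&(z<hi)); b=np.zeros_like(m); b[box[1]:box[3],box[0]:box[2]]=1; m&=b
    q=P[m]; return ((q.min(0)+q.max(0))/2).round(4),np.ptp(q,axis=0).round(3),np.median(q,axis=0).round(4)
print('canA',tops(.075,.1,(270,160,310,200)));print('canB',tops(.075,.1,(270,235,310,275)));print('jar',tops(.055,.1,(300,205,330,235)))
E
```

```text
t 10.9 pos [0.6177 0.1881 0.2283] q [ 0.18  0.1   1.57 -0.    1.47  1.66] open 0.0726 F [ 1.2  0.2 -0.5]
[[-0.996 -0.     0.087]
 [-0.087 -0.    -0.996]
 [ 0.    -1.     0.   ]]
turn [-0.     0.088  0.   ] zyaw -85.0
canA (array([ 0.6064, -0.0715,  0.0845]), array([0.05 , 0.052, 0.017]), array([ 0.6056, -0.0717,  0.0868]))
canB (array([ 0.4217, -0.0811,  0.0839]), array([0.051, 0.049, 0.018]), array([ 0.4215, -0.0804,  0.0868]))
jar (array([ 0.5047, -0.1397,  0.0649]), array([0.037, 0.039, 0.018]), array([ 0.5058, -0.1389,  0.0697]))
```

View pics/w11.png

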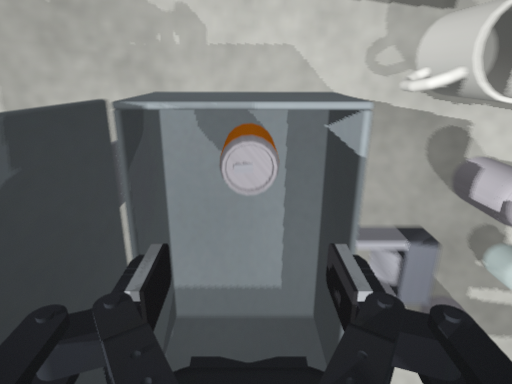

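View pics/t11.png

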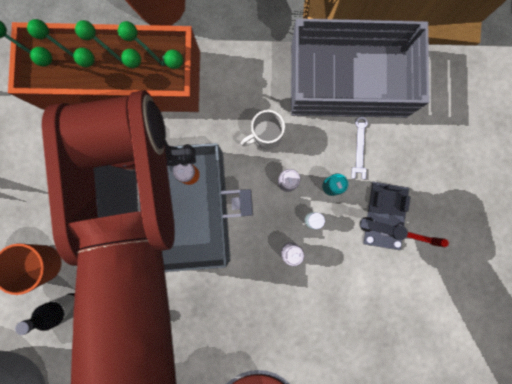

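Emit:
{"op": "servo_tool", "data": {"commands": [0,0,0,0.55,0,4.3,1,0,0,0,0.55,0,4.3,1,0,0,0,0.55,0,4.3,1,0,0,0,0.55,0,4.3,1,0,0,0,0.55,0,4.3,1,0,0,0,0.55,0,4.3,1,0,0,0,0,0,0,1]}}

```text
t: 11.7
tool_pos: [0.6131, -0.0784, 0.2385]
tool_rot: [-0.074, 2.164, -2.161]
contact_force: [-0.1, 0.5, 0.9]
opening: 0.0855
```

```bash
python3 - <<'E'
from h import *
st();lev(-85);go((.6065,-.0717,.15),(.6065,-.0717,.055))
E
```

```text
t 11.7 pos [ 0.6131 -0.0784  0.2385] q [-0.25  0.02  1.64  0.01  1.46  1.23] open 0.0855 F [-0.1  0.5  0.9]
[[-0.995  0.024  0.093]
 [-0.093  0.002 -0.996]
 [-0.024 -1.    -0.   ]]
turn [ 0.     0.006 -0.024] zyaw -84.7
(0.6065, -0.0717, 0.15) shift cm [ 0.81  8.84 -0.73]
(0.6065, -0.0717, 0.055) shift cm [0.23 9.5  0.  ]
```

Emit:
{"op": "servo_tool", "data": {"commands": [0,0,-0.024,0.8,0,-0.7,1,0,0,0,0,2.5,0,1,0,0,0,0,2.5,0,1,0,0,0,0,2.5,0,1,0,0,0,0,2.5,0,1,0,0,0,0,0,0,1]}}

```text
t: 12.3
tool_pos: [0.6028, -0.0653, 0.1364]
tool_rot: [-0.109, 2.174, -2.172]
contact_force: [-1.1, 1.3, -0.2]
opening: 0.0855
```

```bash
python3 - <<'E'
from h import *
st();lev(-85);go((.6065,-.0717,.055));cap('wrist','w12.png')
E
```

```text
t 12.3 pos [ 0.6028 -0.0653  0.1364] q [-0.23  0.09  1.74  0.    1.32  1.24] open 0.0855 F [-1.1  1.3 -0.2]
[[-0.995 -0.003  0.097]
 [-0.097  0.001 -0.995]
 [ 0.003 -1.    -0.001]]
turn [0.001 0.01  0.003] zyaw -84.4
(0.6065, -0.0717, 0.055) shift cm [-0.33  8.14  0.68]
```

View pics/w12.png

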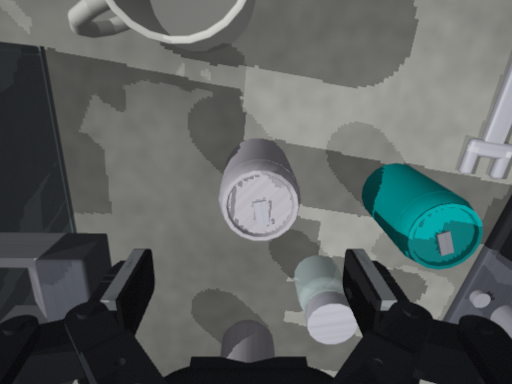

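Emit:
{"op": "servo_tool", "data": {"commands": [0,0,0,-0.3,0,0.7,1,0,0,0,0,2,0,1,0,0,0,0,2,0,1,0,0,0,0,2,0,1,0,0,0,0,2,0,1,0,0,0,0,0,0,1]}}

```text
t: 12.95
tool_pos: [0.6181, -0.073, 0.0709]
tool_rot: [-0.087, 2.153, -2.166]
contact_force: [-0.9, 0.4, -0.2]
opening: 0.0854
```

```bash
python3 - <<'E'
from h import *
st();lev(-85);go((.6065,-.0717,.055));cap('wrist','w13.png')
E
```

```text
t 12.95 pos [ 0.6181 -0.073   0.0709] q [-0.24  0.18  1.76 -0.    1.18  1.23] open 0.0854 F [-0.9  0.4 -0.2]
[[-0.995  0.021  0.101]
 [-0.101 -0.005 -0.995]
 [-0.02  -1.     0.007]]
turn [-0.007  0.014 -0.02 ] zyaw -84.2
(0.6065, -0.0717, 0.055) shift cm [ 1.18  1.56 -0.26]
```

View pics/w13.png

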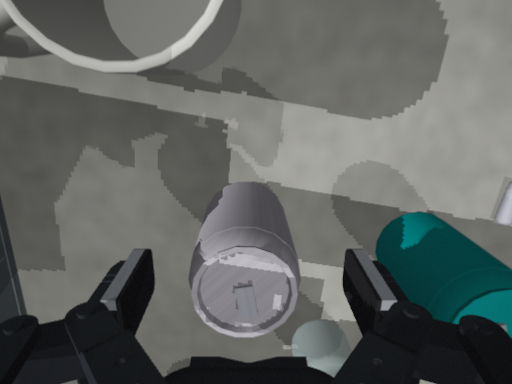

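Emit:
{"op": "servo_tool", "data": {"commands": [-0.007,0,-0.02,0.6,0,-0.2,1,0,0,0,0.3,0,0,1,0,0,0,0,0,0,1]}}

```text
t: 13.3
tool_pos: [0.6133, -0.073, 0.0789]
tool_rot: [-0.1, 2.161, -2.168]
contact_force: [-0.0, -0.3, -0.4]
opening: 0.0857
```

```bash
python3 - <<'E'
from h import *
st();lev(-85);go((.6065,-.0717,.055))
E
```

```text
t 13.3 pos [ 0.6133 -0.073   0.0789] q [-0.24  0.17  1.76 -0.    1.21  1.23] open 0.0857 F [-0.  -0.3 -0.4]
[[-0.995  0.01   0.101]
 [-0.101 -0.003 -0.995]
 [-0.01  -1.     0.004]]
turn [-0.004  0.014 -0.01 ] zyaw -84.2
(0.6065, -0.0717, 0.055) shift cm [ 0.68  2.38 -0.2 ]
```

Emit:
{"op": "servo_tool", "data": {"commands": [0,0,-0.01,0.7,0,-0.2,1,0,0,0,0.1,1.3,0,1,0,0,0,0.1,1.2,0,1,0,0,0,0,0,0,1]}}

```text
t: 13.7
tool_pos: [0.604, -0.0721, 0.0538]
tool_rot: [-0.108, 2.163, -2.173]
contact_force: [0.4, 0.2, -0.8]
opening: 0.0855
```

```bash
python3 - <<'E'
from h import *
st();lev(-85);go((.6065,-.0717,.055));cap('wrist','w14.png')
E
```

```text
t 13.7 pos [ 0.604  -0.0721  0.0538] q [-0.24  0.18  1.78 -0.    1.17  1.23] open 0.0855 F [ 0.4  0.2 -0.8]
[[-0.995  0.002  0.101]
 [-0.101 -0.005 -0.995]
 [-0.002 -1.     0.005]]
turn [-0.005  0.014 -0.002] zyaw -84.2
(0.6065, -0.0717, 0.055) shift cm [-0.25 -0.12 -0.02]
```

View pics/w14.png

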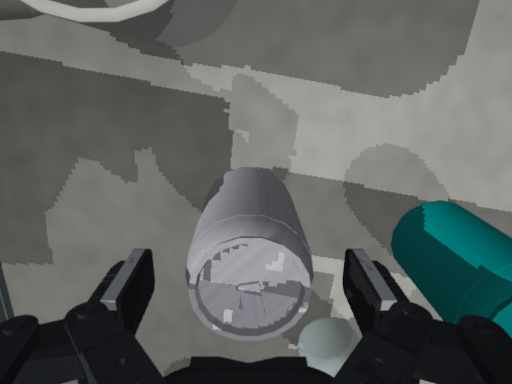

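Between the pads. Close and lift.

Emit:
{"op": "servo_tool", "data": {"commands": [0,0,0,-0.2,0,0,0.3,0,0,0,0,0,0,0.3,0,0,0,0,0,0,0.3,0,0,0,0,0,0,0.3,0,0,0,0,0,0,0.3,0,0,0,0,0,0,0.3,0,0,0,0,-3,0,0.3,0,0,0,0,-4,0,0.3,0,0,0,0,-4,0,0.3,0,0,0,0,-4,0,0.3,0,0,0,0,-3,0,0.3,0,0,0,0,0,0,0.3]}}

```text
t: 14.95
tool_pos: [0.6049, -0.0709, 0.239]
tool_rot: [-0.112, 2.166, -2.174]
contact_force: [0.3, -0.4, 0.3]
opening: 0.0524
```

```bash
python3 - <<'E'
from h import *
st();lev(-85);go((.532,.188,.24));cap('wrist','w15.png')
E
```

```text
t 14.95 pos [ 0.6049 -0.0709  0.239 ] q [-0.24  0.01  1.64 -0.    1.49  1.23] open 0.0524 F [ 0.3 -0.4  0.3]
[[-0.995 -0.002  0.101]
 [-0.101 -0.004 -0.995]
 [ 0.002 -1.     0.003]]
turn [-0.003  0.014  0.002] zyaw -84.2
(0.532, 0.188, 0.24) shift cm [  4.63  -0.18 -26.49]
```

View pics/w15.png

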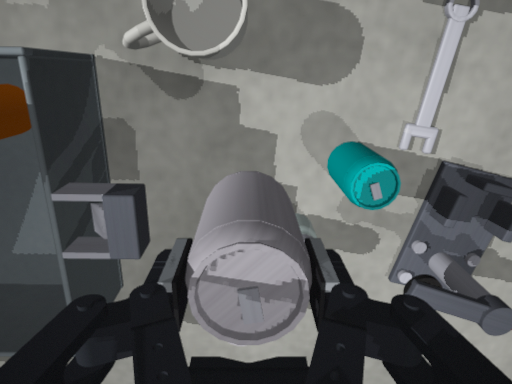

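Emit:
{"op": "servo_tool", "data": {"commands": [0,0,0,0.75,0,-4.4,0.3,0,0,0,0.75,0,-4.4,0.3,0,0,0,0.75,0,-4.4,0.3,0,0,0,0.75,0,-4.4,0.3,0,0,0,0.75,0,-4.4,0.3,0,0,0,0.75,0,-4.4,0.3,0,0,0,0,0,0,0.3]}}

```text
t: 15.7
tool_pos: [0.5243, 0.1942, 0.2205]
tool_rot: [-0.133, 2.182, -2.187]
contact_force: [0.5, -1.0, -0.0]
opening: 0.0525
```

```bash
python3 - <<'E'
from h import *
st();lev(-85);go((.532,.188,.15),(.532,.188,.064))
E
```

```text
t 15.7 pos [0.5243 0.1942 0.2205] q [ 0.22 -0.08  1.76  0.    1.48  1.7 ] open 0.0525 F [ 0.5 -1.  -0. ]
[[-0.995 -0.026  0.096]
 [-0.096 -0.004 -0.995]
 [ 0.026 -1.     0.001]]
turn [-0.002  0.009  0.026] zyaw -84.5
(0.532, 0.188, 0.15) shift cm [-0.89  7.03  0.69]
(0.532, 0.188, 0.064) shift cm [-0.22  8.6  -0.01]
```

Emit:
{"op": "servo_tool", "data": {"commands": [0,0,0.026,-0.4,0,0.6,0.3,0,0,0,0,0,0,0.3,0,0,0,0,2,0,0.3,0,0,0,0,2,0,0.3,0,0,0,0,2,0,0.3,0,0,0,0,2,0,0.3,0,0,0,0,2,0,0.3,0,0,0,0,0,0,0.3]}}

```text
t: 16.5
tool_pos: [0.5289, 0.178, 0.1103]
tool_rot: [-0.097, 2.175, -2.186]
contact_force: [-0.6, 0.5, -0.7]
opening: 0.0523
```

```bash
python3 - <<'E'
from h import *
st();lev(-85);go((.532,.188,.064));cap('wrist','w16.png')
E
```

```text
t 16.5 pos [0.5289 0.178  0.1103] q [ 0.19  0.    1.87 -0.    1.27  1.68] open 0.0523 F [-0.6  0.5 -0.7]
[[-0.996 -0.004  0.084]
 [-0.084 -0.005 -0.996]
 [ 0.005 -1.     0.005]]
turn [-0.005 -0.003  0.005] zyaw -85.2
(0.532, 0.188, 0.064) shift cm [-0.41  4.63 -0.99]
```

View pics/w16.png

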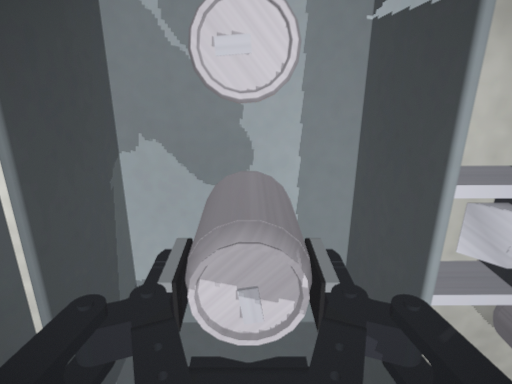

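Emit:
{"op": "servo_tool", "data": {"commands": [0,0,0,-0.4,0,-0.9,0.3,0,0,0,0,2,0,0.3,0,0,0,0,2,0,0.3,0,0,0,0,0.6,0,0.3,0,0,0,0,0,0,0.3]}}

```text
t: 17.05
tool_pos: [0.5406, 0.1884, 0.073]
tool_rot: [-0.074, 2.173, -2.177]
contact_force: [-0.4, 1.3, -0.2]
opening: 0.0525
```

```bash
python3 - <<'E'
from h import *
st();lev(-85);go((.532,.188,.064))
E
```

```text
t 17.05 pos [0.5406 0.1884 0.073 ] q [ 0.21  0.07  1.87 -0.    1.19  1.7 ] open 0.0525 F [-0.4  1.3 -0.2]
[[-0.997  0.012  0.08 ]
 [-0.08  -0.001 -0.997]
 [-0.012 -1.     0.002]]
turn [-0.002 -0.007 -0.012] zyaw -85.4
(0.532, 0.188, 0.064) shift cm [ 0.87  0.89 -0.03]
```

Emit:
{"op": "servo_tool", "data": {"commands": [0,0,-0.012,0.7,0,0,0.3,0,0,0,0.2,1,0,0.3,0,0,0,0,0,0,0.3,0,0,0,0,0,0,0.3]}}

```text
t: 17.45
tool_pos: [0.5334, 0.1884, 0.0664]
tool_rot: [-0.082, 2.177, -2.179]
contact_force: [0.6, -0.6, -0.8]
opening: 0.0523
```

```bash
python3 - <<'E'
from h import *
st();lev(-85);go((.532,.188,.062))
E
```

```text
t 17.45 pos [0.5334 0.1884 0.0664] q [ 0.21  0.07  1.88 -0.    1.18  1.7 ] open 0.0523 F [ 0.6 -0.6 -0.8]
[[-0.997  0.005  0.08 ]
 [-0.08  -0.001 -0.997]
 [-0.005 -1.     0.001]]
turn [-0.001 -0.007 -0.005] zyaw -85.4
(0.532, 0.188, 0.062) shift cm [0.15 0.44 0.03]
```

Emit:
{"op": "servo_tool", "data": {"commands": [0,0,0,0,0.5,0,0.3,0,0,0,0,0,0,0.3,0,0,0,0,0,0,0.85,0,0,0,0,0,0,0.85,0,0,0,0,0,0,0.85,0,0,0,0,-2,0,0.85,0,0,0,0,-3,0,0.85,0,0,0,0,-4,0,0.85,0,0,0,0,-4,0,0.85,0,0,0,0,-4,0,0.85]}}

```text
t: 18.45
tool_pos: [0.5281, 0.1875, 0.2281]
tool_rot: [-0.1, 2.182, -2.19]
contact_force: [2.2, -0.8, 0.6]
opening: 0.0726
```

```bash
python3 - <<'E'
from h import *
st();cap('wrist','w17.png');d=cap('top','t17.png')
P=cloud(d);z=P[...,2]
def tops(lo,hi,box):
    m=((z>lo)&(z<hi)); b=np.zeros_like(m); b[box[1]:box[3],box[0]:box[2]]=1; m&=b
    q=P[m]; return ((q.min(0)+q.max(0))/2).round(4),np.ptp(q,axis=0).round(3),np.median(q,axis=0).round(4)
print('canB',tops(.075,.1,(270,235,310,275)));print('jar',tops(.055,.1,(300,205,330,235)))
lev(-85);go((.4215,-.081,.2))
E
```

```text
t 18.45 pos [0.5281 0.1875 0.2281] q [ 0.21 -0.09  1.76 -0.    1.48  1.7 ] open 0.0726 F [ 2.2 -0.8  0.6]
[[-0.997 -0.011  0.08 ]
 [-0.08  -0.004 -0.997]
 [ 0.012 -1.     0.003]]
canB (array([ 0.4217, -0.0811,  0.0846]), array([0.051, 0.049, 0.017]), array([ 0.4216, -0.0804,  0.087 ]))
jar (array([ 0.5047, -0.1397,  0.0644]), array([0.037, 0.039, 0.018]), array([ 0.5059, -0.1389,  0.0697]))
turn [-0.002 -0.007 -0.003] zyaw -85.4
(0.4215, -0.081, 0.2) shift cm [13.2   3.52 25.96]
```

View pics/w17.png

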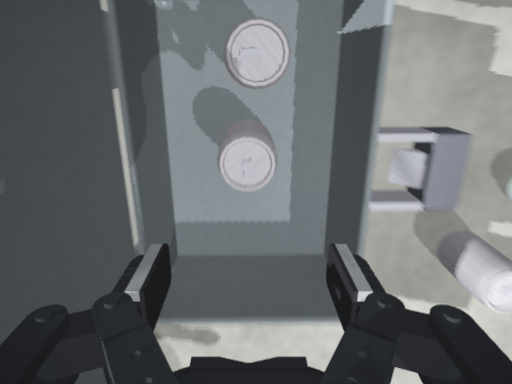

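View pics/t17.png

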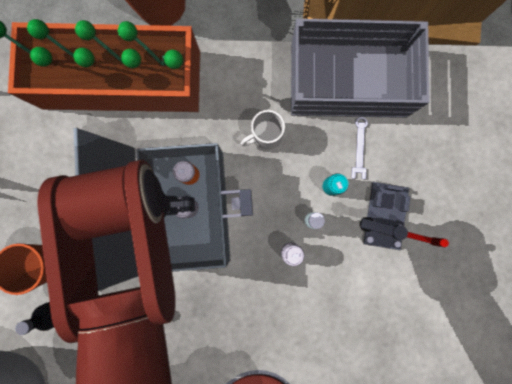

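Emit:
{"op": "servo_tool", "data": {"commands": [0,0,0,2.1,0,4.3,1,0,0,0,2.1,0,4.3,1,0,0,0,2.1,0,4.3,1,0,0,0,2.1,0,4.3,1,0,0,0,2.1,0,4.3,1,0,0,0,2.1,0,4.3,1,0,0,0,0,0,0,1]}}

```text
t: 19.25
tool_pos: [0.4248, -0.087, 0.2343]
tool_rot: [-0.085, 2.171, -2.178]
contact_force: [0.4, -0.7, 0.6]
opening: 0.0853
```

```bash
python3 - <<'E'
from h import *
st();lev(-85);go((.4217,-.081,.15),(.4217,-.081,.055))
E
```

```text
t 19.25 pos [ 0.4248 -0.087   0.2343] q [-0.37 -0.44  2.04 -0.    1.54  1.11] open 0.0853 F [ 0.4 -0.7  0.6]
[[-0.996  0.007  0.085]
 [-0.085 -0.003 -0.996]
 [-0.007 -1.     0.003]]
turn [-0.003 -0.003 -0.007] zyaw -85.1
(0.4217, -0.081, 0.15) shift cm [ 0.31  8.43 -0.65]
(0.4217, -0.081, 0.055) shift cm [ 0.06  9.5  -0.03]
```

Emit:
{"op": "servo_tool", "data": {"commands": [0,0,-0.007,0.3,0,-0.6,1,0,0,0,0,2.5,0,1,0,0,0,0,2.5,0,1,0,0,0,0,2.5,0,1,0,0,0,0,2.2,0,1,0,0,0,0,0,0,1]}}

```text
t: 19.85
tool_pos: [0.4218, -0.076, 0.134]
tool_rot: [-0.098, 2.174, -2.177]
contact_force: [-0.2, -0.9, -0.9]
opening: 0.0856
```

```bash
python3 - <<'E'
from h import *
st();lev(-85);go((.4217,-.081,.055));cap('wrist','w18.png')
E
```

```text
t 19.85 pos [ 0.4218 -0.076   0.134 ] q [-0.35 -0.37  2.15 -0.    1.36  1.13] open 0.0856 F [-0.2 -0.9 -0.9]
[[-0.996  0.     0.09 ]
 [-0.09  -0.002 -0.996]
 [-0.    -1.     0.002]]
turn [-0.002  0.003 -0.   ] zyaw -84.9
(0.4217, -0.081, 0.055) shift cm [0.05 7.9  0.48]
```

View pics/w18.png

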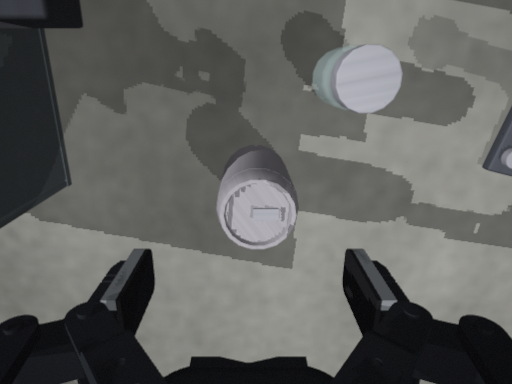

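Emit:
{"op": "servo_tool", "data": {"commands": [0,0,0,0,0,0.5,1,0,0,0,0,2,0,1,0,0,0,0,2,0,1,0,0,0,0,2,0,1,0,0,0,0,1.2,0,1,0,0,0,0,0,0,1]}}

```text
t: 20.5
tool_pos: [0.432, -0.0827, 0.0723]
tool_rot: [-0.083, 2.153, -2.174]
contact_force: [-0.3, -0.5, -0.1]
opening: 0.0855
```

```bash
python3 - <<'E'
from h import *
st();lev(-85);go((.4217,-.081,.055));cap('wrist','w19.png')
E
```

```text
t 20.5 pos [ 0.432  -0.0827  0.0723] q [-0.36 -0.27  2.19 -0.    1.2   1.12] open 0.0855 F [-0.3 -0.5 -0.1]
[[-0.995  0.019  0.095]
 [-0.095 -0.009 -0.995]
 [-0.018 -1.     0.011]]
turn [-0.011  0.008 -0.019] zyaw -84.5
(0.4217, -0.081, 0.055) shift cm [ 1.04  1.71 -0.29]
```

View pics/w19.png

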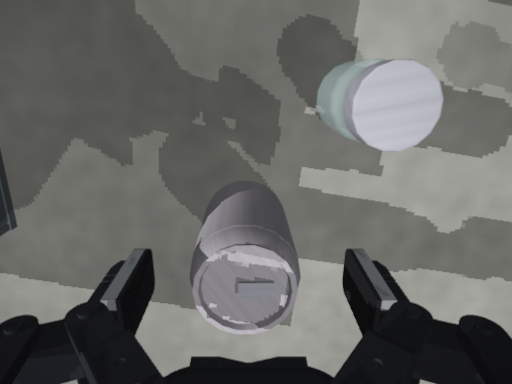

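Emit:
{"op": "servo_tool", "data": {"commands": [-0.01,0,-0.019,0.8,0,-0.2,1,0,0,0,0.4,0,0,1,0,0,0,0.2,1.2,0,1,0,0,0,0,1.0,0,1,0,0,0,0,0,0,1]}}

```text
t: 21.05
tool_pos: [0.4201, -0.0834, 0.0538]
tool_rot: [-0.096, 2.165, -2.174]
contact_force: [0.5, 0.6, 0.2]
opening: 0.0853
```

```bash
python3 - <<'E'
from h import *
st();lev(-85);go((.4217,-.081,.055))
E
```

```text
t 21.05 pos [ 0.4201 -0.0834  0.0538] q [-0.37 -0.26  2.22 -0.    1.18  1.11] open 0.0853 F [0.5 0.6 0.2]
[[-0.995  0.007  0.095]
 [-0.095 -0.003 -0.995]
 [-0.006 -1.     0.004]]
turn [-0.004  0.008 -0.006] zyaw -84.5
(0.4217, -0.081, 0.055) shift cm [-0.18 -0.12 -0.23]
```

Emit:
{"op": "servo_tool", "data": {"commands": [0,0,0,-0.2,0,-0.2,0.3,0,0,0,0,0,0,0.3,0,0,0,0,0,0,0.3,0,0,0,0,0,0,0.3,0,0,0,0,0,0,0.3,0,0,0,0,0,0,0.3,0,0,0,0,-3,0,0.3,0,0,0,0,-4,0,0.3,0,0,0,0,-4,0,0.3,0,0,0,0,-4,0,0.3,0,0,0,0,-3,0,0.3,0,0,0,0,0,0,0.3]}}

```text
t: 22.25
tool_pos: [0.4192, -0.0798, 0.2386]
tool_rot: [-0.102, 2.17, -2.173]
contact_force: [-0.4, 0.2, 0.3]
opening: 0.0523
```

```bash
python3 - <<'E'
from h import *
st();lev(-85);go((.442,.18,.24));cap('wrist','w20.png')
E
```

```text
t 22.25 pos [ 0.4192 -0.0798  0.2386] q [-0.36 -0.46  2.04 -0.    1.56  1.11] open 0.0523 F [-0.4  0.2  0.3]
[[-0.995  0.002  0.095]
 [-0.095 -0.001 -0.995]
 [-0.001 -1.     0.002]]
turn [-0.002  0.008 -0.001] zyaw -84.5
(0.442, 0.18, 0.24) shift cm [ -4.74  -0.18 -25.64]
```

View pics/w20.png

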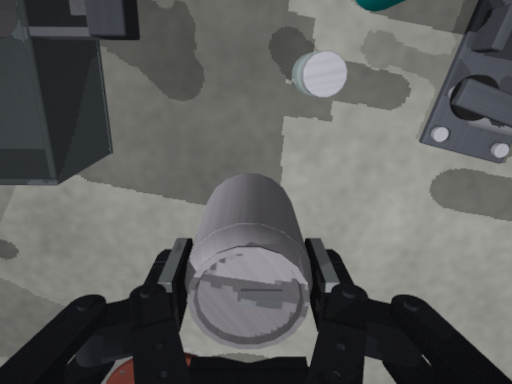

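Emit:
{"op": "servo_tool", "data": {"commands": [0,0,0,-0.8,0,-4.3,0.3,0,0,0,-0.8,0,-4.3,0.3,0,0,0,-0.8,0,-4.3,0.3,0,0,0,-0.8,0,-4.3,0.3,0,0,0,-0.8,0,-4.3,0.3,0,0,0,-0.8,0,-4.2,0.3,0,0,0,0,0,0,0.3]}}

```text
t: 23.0
tool_pos: [0.438, 0.188, 0.2227]
tool_rot: [-0.115, 2.184, -2.187]
contact_force: [0.3, 0.6, 0.0]
opening: 0.0526
```

```bash
python3 - <<'E'
from h import *
st();lev(-85);go((.442,.18,.15),(.442,.18,.06))
E
```

```text
t 23.0 pos [0.438  0.188  0.2227] q [ 0.25 -0.3   1.95  0.    1.51  1.73] open 0.0526 F [0.3 0.6 0. ]
[[-0.996 -0.018  0.087]
 [-0.087 -0.002 -0.996]
 [ 0.018 -1.     0.001]]
turn [-0.001 -0.     0.018] zyaw -85.0
(0.442, 0.18, 0.15) shift cm [-0.46  7.27  0.83]
(0.442, 0.18, 0.06) shift cm [-0.16  9.   -0.01]
```

Emit:
{"op": "servo_tool", "data": {"commands": [0,0,0.018,-0.1,0,0.6,0.3,0,0,0,0,0,0,0.3,0,0,0,0,2,0,0.3,0,0,0,0,2,0,0.3,0,0,0,0,2,0,0.3,0,0,0,0,2,0,0.3,0,0,0,0,2,0,0.3,0,0,0,0,0,0,0.3]}}

```text
t: 23.8
tool_pos: [0.437, 0.1718, 0.1136]
tool_rot: [-0.086, 2.181, -2.191]
contact_force: [0.7, 0.4, -0.2]
opening: 0.0524
```

```bash
python3 - <<'E'
from h import *
st();lev(-85);go((.442,.18,.06));cap('wrist','w21.png')
E
```

```text
t 23.8 pos [0.437  0.1718 0.1136] q [ 0.22 -0.22  2.07 -0.    1.3   1.72] open 0.0524 F [ 0.7  0.4 -0.2]
[[-0.997 -0.004  0.074]
 [-0.074 -0.005 -0.997]
 [ 0.005 -1.     0.004]]
turn [-0.004 -0.013  0.005] zyaw -85.8
(0.442, 0.18, 0.06) shift cm [-0.58  5.36 -0.8 ]
```

View pics/w21.png

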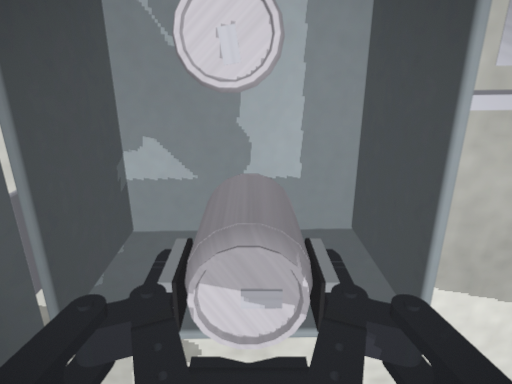

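Emit:
{"op": "servo_tool", "data": {"commands": [0,0,0,-0.3,0,-0.8,0.3,0,0,0,0,2,0,0.3,0,0,0,0,2,0,0.3,0,0,0,0,0.5,0,0.3,0,0,0,0,0,0,0.3]}}

```text
t: 24.35
tool_pos: [0.447, 0.1811, 0.0772]
tool_rot: [-0.063, 2.179, -2.181]
contact_force: [-0.4, -0.5, 0.6]
opening: 0.0525
```

```bash
python3 - <<'E'
from h import *
st();lev(-85);go((.442,.18,.06))
E
```

```text
t 24.35 pos [0.447  0.1811 0.0772] q [ 0.23 -0.15  2.08 -0.    1.2   1.73] open 0.0525 F [-0.4 -0.5  0.6]
[[-0.997  0.012  0.07 ]
 [-0.07  -0.    -0.998]
 [-0.012 -1.     0.001]]
turn [-0.001 -0.017 -0.012] zyaw -86.0
(0.442, 0.18, 0.06) shift cm [0.53 1.72 0.07]
```

Emit:
{"op": "servo_tool", "data": {"commands": [0,0,-0.012,0.4,0,0,0.3,0,0,0,0.1,1,0,0.3,0,0,0,0.1,0.9,0,0.3,0,0,0,0,0,0,0.3,0,0,0,0,0,0,0.3]}}

```text
t: 24.85
tool_pos: [0.4431, 0.1814, 0.0606]
tool_rot: [-0.071, 2.184, -2.183]
contact_force: [0.9, 0.4, 0.1]
opening: 0.0522
```

```bash
python3 - <<'E'
from h import *
st();lev(-85)
E
```

```text
t 24.85 pos [0.4431 0.1814 0.0606] q [ 0.23 -0.13  2.09 -0.    1.18  1.73] open 0.0522 F [0.9 0.4 0.1]
[[-0.998  0.005  0.07 ]
 [-0.07   0.    -0.998]
 [-0.005 -1.     0.   ]]
turn [-0.    -0.017 -0.005] zyaw -86.0
```

Bottom on the floor; release and rise.

Emit:
{"op": "servo_tool", "data": {"commands": [0,0,0,0,0,0,0.85,0,0,0,0,0,0,0.85,0,0,0,0,0,0,0.85,0,0,0,0,0,0,0.85,0,0,0,0,-2,0,0.85,0,0,0,0,-3,0,0.85,0,0,0,0,-4,0,0.85,0,0,0,0,-4,0,0.85,0,0,0,0,-4,0,0.85,0,0,0,0,-4,0,0.5]}}

```text
t: 25.85
tool_pos: [0.438, 0.1803, 0.2704]
tool_rot: [-0.087, 2.188, -2.194]
contact_force: [0.5, -0.2, -0.6]
opening: 0.0598
```

```bash
python3 - <<'E'
from h import *
st();cap('wrist','w22.png');cap('side','s22.png');cap('top','t22.png')
E
```

```text
t 25.85 pos [0.438  0.1803 0.2704] q [ 0.23 -0.33  1.9  -0.    1.59  1.74] open 0.0598 F [ 0.5 -0.2 -0.6]
[[-0.998 -0.01   0.069]
 [-0.069 -0.003 -0.998]
 [ 0.01  -1.     0.003]]
```

View pics/w22.png

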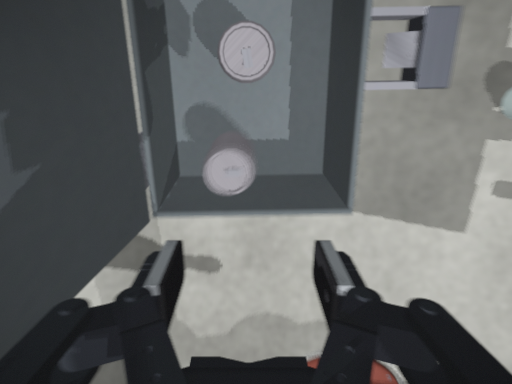

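View pics/s22.png

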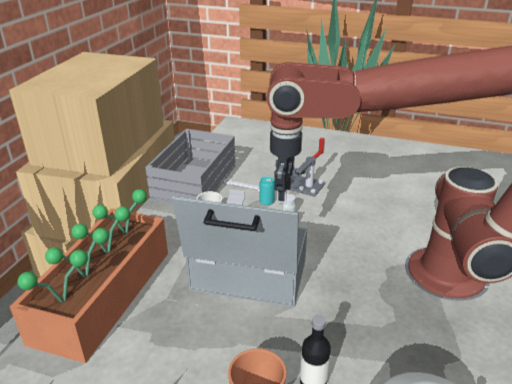

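View pics/t22.png

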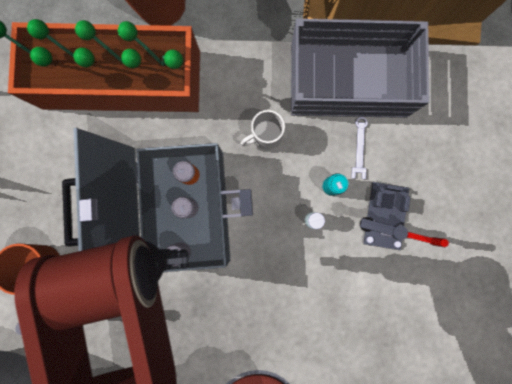

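```bash
python3 - <<'E'
from h import *
lev(-85);go((.46,.18,.37),(.525,.45,.37),(.525,.45,.25))
s=dict(np.load('last_side.npz'));P=cloud(s);
# handle & lid in side view
hsv=cv2.cvtColor(s['frame'],cv2.COLOR_RGB2HSV)
m=(hsv[...,2]<60);b=np.zeros_like(m);b[205:245,195:268]=1;m&=b
q=P[m];q=q[(q[:,2]>.2)&(q[:,2]<.33)&(q[:,1]>.3)];print('handle',np.median(q,0),q.min(0),q.max(0))
E
```

```text
turn [-0.001 -0.018  0.002] zyaw -86.0
(0.46, 0.18, 0.37) shift cm [-1.95 -9.69  0.23]
(0.525, 0.45, 0.37) shift cm [ -8.36  -0.05 -26.48]
(0.525, 0.45, 0.25) shift cm [-0.03 12.   -0.02]
handle [0.51429626 0.35368123 0.2983909 ] [0.45708322 0.31472899 0.28692179] [0.57999284 0.36667174 0.30545625]
```

Emit:
{"op": "servo_tool", "data": {"commands": [0,0,0,-1,-4,0,0,0,0,0,-1,-4,0,0,0,0,0,0,-3,0,0,0,0,0,0,0,0,0]}}

```text
t: 26.4
tool_pos: [0.457, 0.1815, 0.3744]
tool_rot: [-0.101, 2.191, -2.202]
contact_force: [0.6, 0.1, 0.5]
opening: -0.0001
```

```bash
python3 - <<'E'
from h import *
st();lev(-85);go((.525,.44,.37))
E
```

```text
t 26.4 pos [0.457  0.1815 0.3744] q [ 0.23 -0.3   1.7  -0.    1.76  1.73] open -0.0001 F [0.6 0.1 0.5]
[[-0.997 -0.022  0.07 ]
 [-0.069 -0.006 -0.998]
 [ 0.022 -1.     0.005]]
turn [-0.004 -0.018  0.022] zyaw -86.0
(0.525, 0.44, 0.37) shift cm [ -8.59   0.13 -25.32]
```

Emit:
{"op": "servo_tool", "data": {"commands": [0,-0.01,0.02,0,0,0,0,0,0,0,-1.4,0,-4.2,0,0,0,0,-1.4,0,-4.2,0,0,0,0,-1.4,0,-4.2,0,0,0,0,-1.4,0,-4.2,0,0,0,0,-1.4,0,-4.2,0,0,0,0,-1.4,0,-4.2,0,0,0,0,0,0,0,0]}}

```text
t: 27.2
tool_pos: [0.5182, 0.4455, 0.3504]
tool_rot: [-0.107, 2.173, -2.208]
contact_force: [0.1, -0.7, 0.8]
opening: 0.0001
```

```bash
python3 - <<'E'
from h import *
st();lev(-85);go((.525,.44,.37),(.525,.44,.265));cap('wrist','w23.png');cap('side','s23.png')
E
```

```text
t 27.2 pos [0.5182 0.4455 0.3504] q [ 0.6   0.16  1.3  -0.    1.7   2.09] open 0.0001 F [ 0.1 -0.7  0.8]
[[-0.997 -0.018  0.079]
 [-0.078 -0.017 -0.997]
 [ 0.02  -1.     0.015]]
turn [-0.015 -0.009  0.02 ] zyaw -85.5
(0.525, 0.44, 0.37) shift cm [-0.59 -1.96  0.63]
(0.525, 0.44, 0.265) shift cm [-0.21 10.5  -0.16]
```

View pics/w23.png

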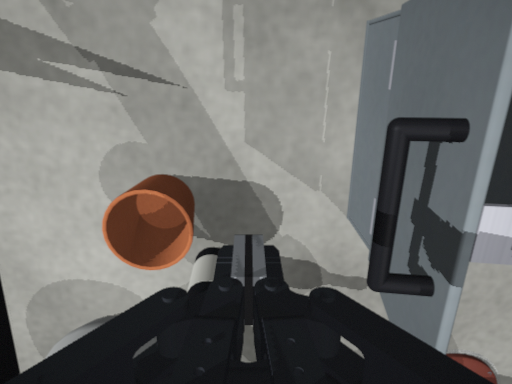

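View pics/s23.png

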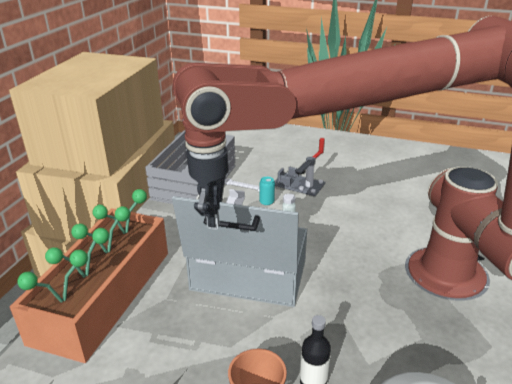

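Emit:
{"op": "servo_tool", "data": {"commands": [-0.015,0,0.02,0,0,0,0,0,0,0,0,2.5,0,0,0,0,0,0,2.5,0,0,0,0,0,0,2.5,0,0,0,0,0,0,1,0,0,0,0,0,0,0,0,0]}}

```text
t: 27.9
tool_pos: [0.5181, 0.4352, 0.2683]
tool_rot: [-0.063, 2.185, -2.175]
contact_force: [-0.0, 0.6, -0.0]
opening: -0.0002
```

```bash
python3 - <<'E'
from h import *
st();lev(-85);go((.52,.365,.265),(.52,.32,.272),(.52,.305,.272))
E
```

```text
t 27.9 pos [0.5181 0.4352 0.2683] q [ 0.59  0.15  1.45 -0.    1.53  2.09] open -0.0002 F [-0.   0.6 -0. ]
[[-0.997  0.012  0.07 ]
 [-0.07   0.005 -0.998]
 [-0.012 -1.    -0.004]]
turn [ 0.004 -0.017 -0.012] zyaw -86.0
(0.52, 0.365, 0.265) shift cm [0.3  0.3  7.02]
(0.52, 0.32, 0.272) shift cm [ 0.31 -0.72  4.49]
(0.52, 0.305, 0.272) shift cm [ 0.1  -0.01  1.5 ]
```

Emit:
{"op": "servo_tool", "data": {"commands": [0.004,0,-0.012,0,0,1.5,0,0,0,0,0,0,1.5,0,0,0,0,0,0,1.5,0,0,0,0,0,0,1.5,0,0,0,0,0,-0.2,1.5,0,0,0,0,0,-0.2,1.5,0,0,0,0,0,0,0,0]}}

```text
t: 28.6
tool_pos: [0.5275, 0.3391, 0.2834]
tool_rot: [-0.059, 2.193, -2.167]
contact_force: [-0.5, -0.5, 0.5]
opening: -0.0002
```

```bash
python3 - <<'E'
from h import *
st();lev(-85);cap('side','s24.png')
E
```

```text
t 28.6 pos [0.5275 0.3391 0.2834] q [0.45 0.02 1.56 0.01 1.54 1.95] open -0.0002 F [-0.5 -0.5  0.5]
[[-0.998  0.014  0.068]
 [-0.068  0.012 -0.998]
 [-0.015 -1.    -0.011]]
turn [ 0.011 -0.019 -0.015] zyaw -86.1
```

View pics/s24.png

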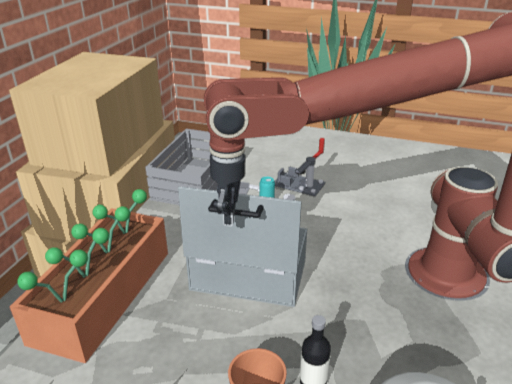

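Emit:
{"op": "servo_tool", "data": {"commands": [0,0,0,0.3,0,1.2,0,0,0,0,0,0,1.2,0,0,0,0,0,0,1.2,0,0,0,0,0,0,1.0,0,0,0,0,0,0,0,0]}}

```text
t: 29.15
tool_pos: [0.5274, 0.2902, 0.2816]
tool_rot: [-0.062, 2.192, -2.166]
contact_force: [-0.1, 0.0, 0.5]
opening: 0.0001
```

```bash
python3 - <<'E'
from h import *
st();cap('side','s25.png')
E
```

```text
t 29.15 pos [0.5274 0.2902 0.2816] q [ 0.38 -0.04  1.62  0.01  1.54  1.88] open 0.0001 F [-0.1  0.   0.5]
[[-0.997  0.013  0.07 ]
 [-0.07   0.012 -0.997]
 [-0.014 -1.    -0.011]]
```

View pics/s25.png

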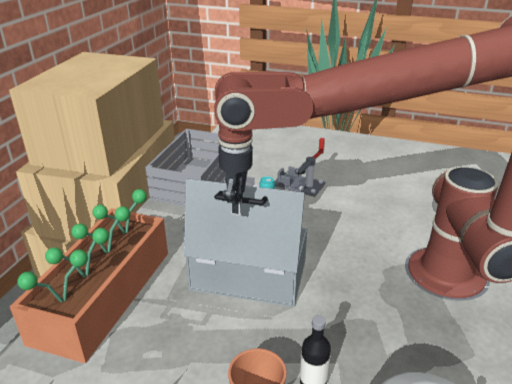

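Emit:
{"op": "servo_tool", "data": {"commands": [0,0,0,0,0,1.2,0,0,0,0,0,0,1.2,0,0,0,0,0,0,0,0,0,0,0,0,0,0,0]}}

```text
t: 29.6
tool_pos: [0.5285, 0.2642, 0.2791]
tool_rot: [-0.066, 2.193, -2.169]
contact_force: [0.1, 0.7, 0.3]
opening: 0.0002
```

```bash
python3 - <<'E'
from h import *
st();cap('side','s26.png')
E
```

```text
t 29.6 pos [0.5285 0.2642 0.2791] q [ 0.33 -0.06  1.65  0.01  1.54  1.83] open 0.0002 F [0.1 0.7 0.3]
[[-0.997  0.009  0.07 ]
 [-0.07   0.011 -0.997]
 [-0.01  -1.    -0.01 ]]
```

View pics/s26.png

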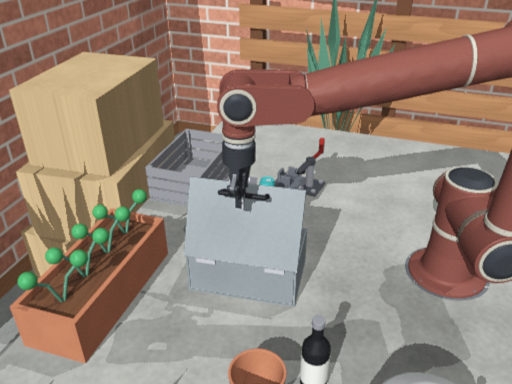

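Emit:
{"op": "servo_tool", "data": {"commands": [0,0,0,0,-1,-1,0,0,0,0,0,-4,-0.5,0,0,0,0,0,-4,0,0,0,0,0,0,-2,0,0,0,0,0,0,0,0,0,0,0,0,0,0,0,0,0,0,0,0,0,0,0,0,0,0,0,0,0,0,0,0,0,0,0,0,0,0,0,0,0,0,0,0,0,0,0,0,0,0,0,0,0,0,0,0,0,0,0,0,0,0,0,0,0,0,0,0,0,0,0,0,0,0,0,0,0,0,0,0,0,0,0,0,0,0]}}

```text
t: 31.25
tool_pos: [0.5236, 0.282, 0.3878]
tool_rot: [-0.081, 2.193, -2.177]
contact_force: [0.2, -0.8, 0.2]
opening: 0.0001
```

Emit:
{"op": "servo_tool", "data": {"commands": [0,0,0,0,0,4,0,0,0,0,0,0,4,0,0,0,0,0,0,4,0,0,0,0,0,0,0,0,0,0,0,0,0,0,0,0,0,0,0,0,0,0,0,0,0,0,0,0,0,0,0,0,0,0,0,0,0,0,0,0,0,0,0,0,0,0,0,0,0,0,0,0,0,0,0,0,0,0,0,0,0,0,0,0,0,0,0,0,0,0,0,0,0,0,0,0,0,0,0,0,0,0,0,0,0]}}

```text
t: 32.75
tool_pos: [0.5322, 0.1635, 0.3871]
tool_rot: [-0.089, 2.189, -2.171]
contact_force: [0.1, -0.1, -1.7]
opening: 0.0
```

```bash
python3 - <<'E'
from h import *
st();lev(-85);cap('side','s27.png');cap('wrist','w27.png');cap('top','t27.png')
E
```

```text
t 32.75 pos [0.5322 0.1635 0.3871] q [ 0.16 -0.16  1.56  0.01  1.74  1.65] open 0.0 F [ 0.1 -0.1 -1.7]
[[-0.997 -0.001  0.081]
 [-0.081  0.008 -0.997]
 [ 0.    -1.    -0.008]]
turn [ 0.008 -0.006  0.   ] zyaw -85.3
```

View pics/s27.png

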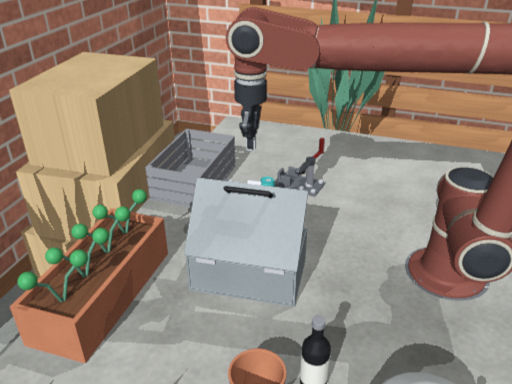

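View pics/w27.png

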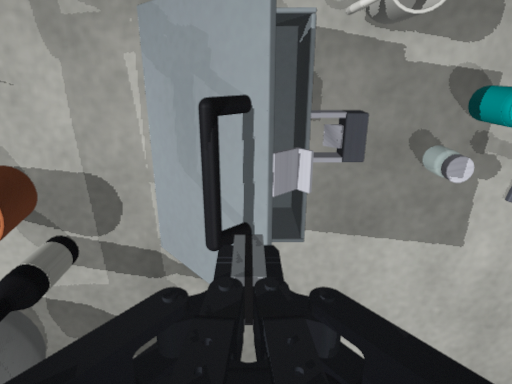

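Emit:
{"op": "servo_tool", "data": {"commands": [0,0,0,0,0,3,0.6,0,0,0,0,0,3,0.6,0,0,0,0,0,0,0.6,0,0,0,0,0,0,0.6,0,0,0,0,0,0,0.6,0,0,0,0,0,0,0.6,0,0,0,0,0,0,0.6,0,0,0,0,0,0,0.6,0,0,0,0,0,0,0.6,0,0,0,0,0,0,0.6,0,0,0,0,0,0,0.6,0,0,0,0,0,0,0.6,0,0,0,0,0,0,0.6,0,0,0,0,0,0,0.6,0,0,0,0,0,0,0.6,0,0,0,0,0,0,0.6,0,0,0,0,0,0,0.6,0,0,0,0,0,0,0.6,0,0,0,0,0,0,0.6,0,0,0,0,0,0,0.6]}}

```text
t: 34.9
tool_pos: [0.5369, 0.1056, 0.3866]
tool_rot: [-0.095, 2.188, -2.167]
contact_force: [-0.4, -0.4, 0.2]
opening: 0.051
```

Emit:
{"op": "servo_tool", "data": {"commands": [0,0,0,0,0,0,0.6,0,0,0,0,0,0,0.6,0,0,0,0,0,0,0.6,0,0,0,0,0,0,0.6,0,0,0,0,0,0,0.6,0,0,0,0,0,0,0.6,0,0,0,0,0,0,0.6,0,0,0,0,0,0,0.6,0,0,0,0,0,0,0.6,0,0,0,0,0,0,0.6]}}

```text
t: 35.9
tool_pos: [0.5369, 0.1056, 0.3866]
tool_rot: [-0.095, 2.188, -2.167]
contact_force: [-0.5, -0.9, -0.7]
opening: 0.0518
```

```bash
python3 - <<'E'
from h import *
st();lev(-85);cap('side','s28.png');d=cap('wrist','w28.png');go((.539,.102,.25))
P=cloud(d);f=d['frame'].max(-1)
m=(f<50)&(P[...,2]>.15)&(P[...,2]<.2)
q=P[m];q=q[(q[:,1]>.03)&(q[:,1]<.2)]
print(len(q),np.median(q,0),q.min(0),q.max(0))
E
```

```text
t 35.9 pos [0.5369 0.1056 0.3866] q [ 0.05 -0.18  1.58  0.01  1.74  1.54] open 0.0518 F [-0.5 -0.9 -0.7]
[[-0.996 -0.001  0.087]
 [-0.087  0.01  -0.996]
 [-0.    -1.    -0.01 ]]
turn [ 0.01  -0.001 -0.   ] zyaw -85.0
(0.539, 0.102, 0.25) shift cm [-0.18 13.65  0.51]
1324 [0.54973527 0.10576369 0.18183384] [0.48169796 0.09442045 0.15624707] [0.6035603  0.11640789 0.18488767]
```

View pics/s28.png

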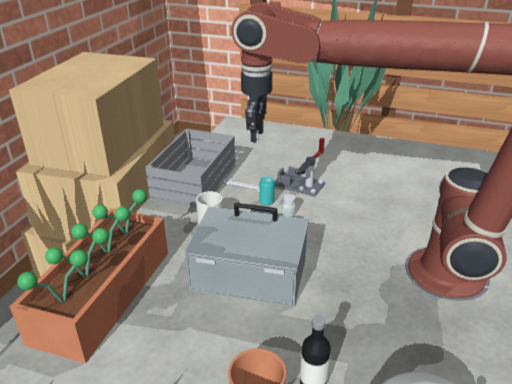

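View pics/w28.png

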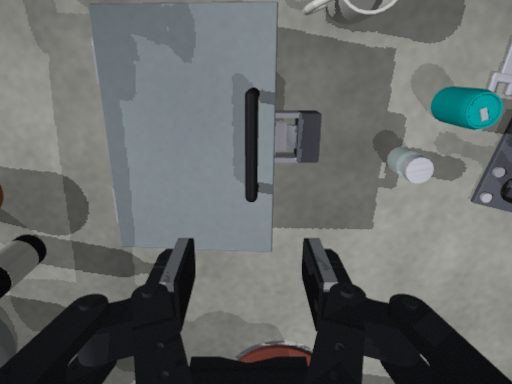

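Emit:
{"op": "servo_tool", "data": {"commands": [0.01,0,0,-0.3,2.5,0,0.6,0,0,0,0,3,0,0.6,0,0,0,0,3,0,0.6,0,0,0,0,3,0,0.6,0,0,0,0,3,0,0.6,0,0,0,0,3,0,0.6,0,0,0,0,2,0,0.6,0,0,0,0,0,0,0.6]}}

```text
t: 36.8
tool_pos: [0.5416, 0.1061, 0.1872]
tool_rot: [-0.088, 2.174, -2.175]
contact_force: [0.2, 0.9, -0.3]
opening: 0.0513
```

```bash
python3 - <<'E'
from h import *
st();lev(-85);go((.541,.105,.156));cap('wrist','w29.png')
E
```

```text
t 36.8 pos [0.5416 0.1061 0.1872] q [ 0.06 -0.09  1.83 -0.    1.4   1.54] open 0.0513 F [ 0.2  0.9 -0.3]
[[-0.996  0.006  0.087]
 [-0.087 -0.    -0.996]
 [-0.006 -1.     0.001]]
turn [-0.001 -0.001 -0.006] zyaw -85.0
(0.541, 0.105, 0.156) shift cm [0.09 3.12 0.11]
```

View pics/w29.png

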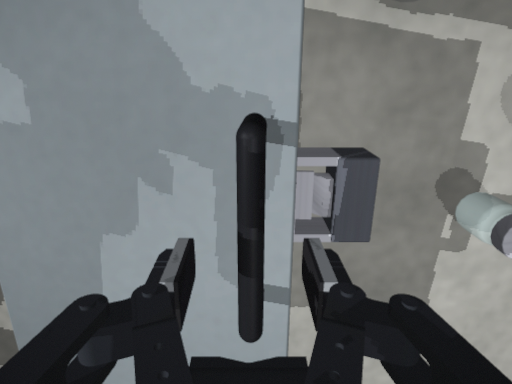

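Emit:
{"op": "servo_tool", "data": {"commands": [0,0,0,0,1.5,0,0.6,0,0,0,0,1.5,0,0.6,0,0,0,0,0,0,0.6,0,0,0,0,0,0,0.05,0,0,0,0,0,0,0.05,0,0,0,0,0,0,0.05,0,0,0,0,0,0,0.05,0,0,0,0,0,0,0.05,0,0,0,0,0,0,0.05], "grip_force": 60}}

```text
t: 37.75
tool_pos: [0.5461, 0.1055, 0.1626]
tool_rot: [-0.075, 2.166, -2.172]
contact_force: [-0.2, -1.3, -0.8]
opening: 0.0119
```

```bash
python3 - <<'E'
from h import *
st();lev(-85);cap('wrist','w30.png')
E
```

```text
t 37.75 pos [0.5461 0.1055 0.1626] q [ 0.06 -0.07  1.85 -0.    1.34  1.54] open 0.0119 F [-0.2 -1.3 -0.8]
[[-0.996  0.017  0.086]
 [-0.086 -0.002 -0.996]
 [-0.017 -1.     0.003]]
turn [-0.003 -0.001 -0.017] zyaw -85.0
```

View pics/w30.png

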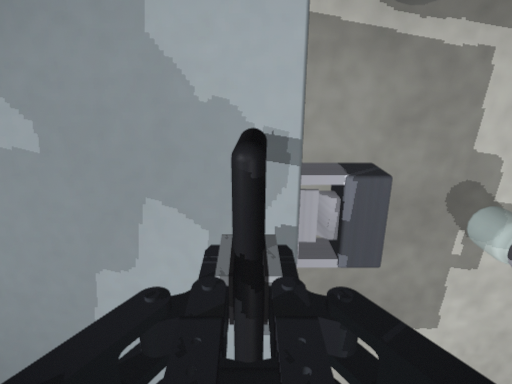

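Emit:
{"op": "servo_tool", "data": {"commands": [0,0,0,0,0.4,0,0.05,0,0,0,0,0.4,0,0.05]}}

```text
t: 38.0
tool_pos: [0.5463, 0.1041, 0.1574]
tool_rot: [-0.076, 2.163, -2.176]
contact_force: [-7.2, -4.0, 10.9]
opening: 0.0118
```

Emit:
{"op": "servo_tool", "data": {"commands": [0,0,0,0,0.4,0,0.05,0,0,0,0,0.4,0,0.05]}}

```text
t: 38.2
tool_pos: [0.5463, 0.1028, 0.1528]
tool_rot: [-0.077, 2.161, -2.179]
contact_force: [-3.3, -6.0, 3.3]
opening: 0.0116
```

Emit:
{"op": "servo_tool", "data": {"commands": [0,0,0,0,0.3,0,0.05,0,0,0,0,0.3,0,0.05]}}

```text
t: 38.4
tool_pos: [0.5465, 0.1022, 0.1505]
tool_rot: [-0.077, 2.161, -2.18]
contact_force: [-7.2, -1.0, 12.3]
opening: 0.0117
```

```bash
python3 - <<'E'
from h import *
st();lev(-85)
E
```

```text
t 38.4 pos [0.5465 0.1022 0.1505] q [ 0.06 -0.06  1.86 -0.01  1.32  1.54] open 0.0117 F [-7.2 -1.  12.3]
[[-0.996  0.015  0.085]
 [-0.085 -0.008 -0.996]
 [-0.014 -1.     0.009]]
turn [-0.009 -0.002 -0.014] zyaw -85.1
```

Press somewhat harder, to about 20–25 N, and watch the height.

Emit:
{"op": "servo_tool", "data": {"commands": [0,0,0,0,0.4,0,0.05,0,0,0,0,0.4,0,0.05]}}

```text
t: 38.6
tool_pos: [0.5466, 0.1022, 0.1502]
tool_rot: [-0.079, 2.162, -2.182]
contact_force: [-13.1, -2.8, 19.2]
opening: 0.0119
```

Emit:
{"op": "servo_tool", "data": {"commands": [0,0,0,0,0.5,0,0.05,0,0,0,0,0.5,0,0.05]}}

```text
t: 38.8
tool_pos: [0.5466, 0.1022, 0.1502]
tool_rot: [-0.081, 2.162, -2.183]
contact_force: [-15.7, -2.9, 23.7]
opening: 0.0121
```

Emit:
{"op": "servo_tool", "data": {"commands": [0,0,0,0,0,0,0.05,0,0,0,0,0,0,0.05,0,0,0,0,0,0,0.05,0,0,0,0,0,0,0.05,0,0,0,0,0,0,0.05]}}

```text
t: 39.3
tool_pos: [0.5463, 0.1022, 0.1506]
tool_rot: [-0.081, 2.162, -2.184]
contact_force: [0.0, -0.5, -1.0]
opening: 0.012
```

Emit:
{"op": "servo_tool", "data": {"commands": [0,0,0,0,-0.3,0,0.05,0,0,0,0,-0.3,0,0.05]}}

```text
t: 39.5
tool_pos: [0.5461, 0.1027, 0.153]
tool_rot: [-0.08, 2.164, -2.182]
contact_force: [9.4, 0.2, -21.4]
opening: 0.0119
```

Emit:
{"op": "servo_tool", "data": {"commands": [0,0,0,0,-0.4,0,0.05,0,0,0,0,-0.4,0,0.05]}}

```text
t: 39.7
tool_pos: [0.5461, 0.1027, 0.153]
tool_rot: [-0.078, 2.164, -2.181]
contact_force: [12.2, 0.7, -19.8]
opening: 0.0117
```

Emit:
{"op": "servo_tool", "data": {"commands": [0,0,0,0,-0.25,0,0.05,0,0,0,0,-0.25,0,0.05,0,0,0,0,-0.25,0,0.05,0,0,0,0,-0.25,0,0.05]}}

```text
t: 40.1
tool_pos: [0.5462, 0.1027, 0.1528]
tool_rot: [-0.077, 2.164, -2.181]
contact_force: [7.0, 0.4, -12.9]
opening: 0.0117
```

Emit:
{"op": "servo_tool", "data": {"commands": [0,0,0,0,0.2,0,0.05,0,0,0,0,0,0,0.6,0,0,0,0,0,0,0.6,0,0,0,0,0,0,0.6,0,0,0,0,0,0,0.6]}}

```text
t: 40.6
tool_pos: [0.5472, 0.1029, 0.1527]
tool_rot: [-0.076, 2.163, -2.179]
contact_force: [-0.6, -0.3, 0.0]
opening: 0.051
```

Emit:
{"op": "servo_tool", "data": {"commands": [0,0,0,0,-1.5,0,0.6,0,0,0,0,-3,0,0.6,0,0,0,0,-4,0,0.6,0,0,0,0,-4,0,0.6,0,0,0,0,-4,0,0.6,0,0,0,0,-4,0,0.6,0,0,0,0,0,0,0.6,0,0,0,0,0,0,0.6]}}

```text
t: 41.4
tool_pos: [0.5427, 0.1049, 0.3751]
tool_rot: [-0.07, 2.161, -2.174]
contact_force: [-0.1, 0.2, -1.0]
opening: 0.0512
```

```bash
python3 - <<'E'
from h import *
st();cap('side','s31.png');d=cap('wrist','w31.png');d2=cap('top','t31.png')
P=cloud(d);f=d['frame'].max(-1)
m=(f<50)&(P[...,2]>.15)&(P[...,2]<.2)
q=P[m];q=q[(q[:,1]>.03)&(q[:,1]<.2)]
print(len(q),np.median(q,0),q.min(0),q.max(0))
E
```

```text
t 41.4 pos [0.5427 0.1049 0.3751] q [ 0.06 -0.18  1.6  -0.01  1.7   1.54] open 0.0512 F [-0.1  0.2 -1. ]
[[-0.996  0.022  0.085]
 [-0.085 -0.005 -0.996]
 [-0.021 -1.     0.007]]
1282 [0.54765911 0.10279954 0.17055919] [0.48098497 0.09165114 0.15638188] [0.60373799 0.11303199 0.17390454]
```

View pics/w31.png

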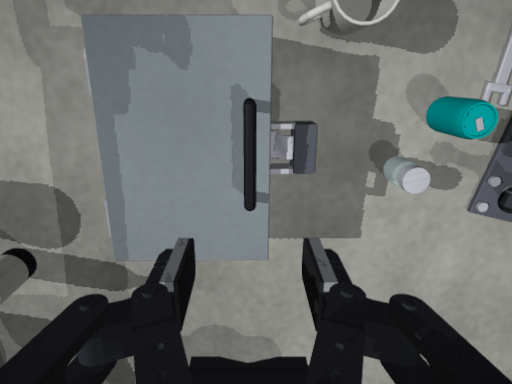

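View pics/s31.png

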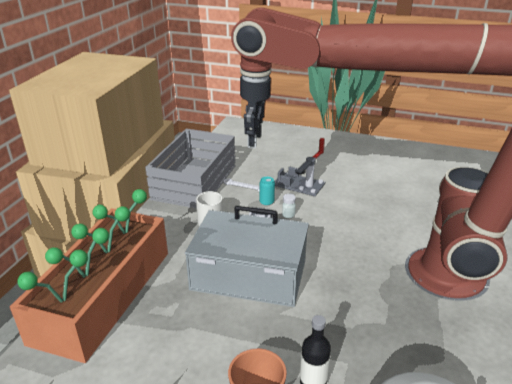

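View pics/t31.png

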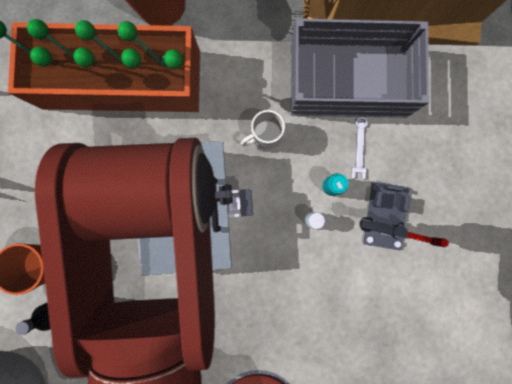

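```bash
python3 -c "
from h import *
print(ticket.finish_job())"
```

```text
the job is handed in; nothing more can be done
None
```

All three cans on the bench (two loose ones and the orange one from the clamp) are standing in the case, and its lid is shut, caught and tug-tested. I handed the job in at about 41 s; it reported no verdict.

- **Clamp:** I swung the lever aside to free the orange can. The lever is still open.
- **Lid:** I tipped it past upright and let it sink. I then pressed the handle down with up to about 24 N, until it stopped 12 mm lower.
- **Tug:** About 20 N upward, then about 13 N, raised the handle only 2.4 mm, which is the catch's normal play, so no second press was needed.
- **Last look:** With the arm clear, the top of the handle measured 174 mm above the bench, against 173 mm expected for a shut lid. The pictures showed the mug, jar, wrench and turquoise look-alike in their starting places, and no loose can left on the bench.
- **Disagreement:** The handle was about 4 cm from where a lid fully on its stop would put it, so the lid started nearer 1.7 rad than 1.95. I went by the measurement.
- **Not checked:** The cans could not be seen once the lid was shut. I last saw the first two standing in the case before the lid was tipped, and the third just after I released it. No other check failed.

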